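# Load a sample hanger on the turning sample tree

### The job

Turn the sample tree by the black bar grip on its top until the empty branch stands over the yellow pointer of its foot. Then take the sample hanger by its blue tab, thread its eye over the branch, slide it in until you feel it press lightly (about 5 N) on the sprung rubber stop, keep that light pressure for a second, and leave it hanging there with the branch still over the pointer. Never force the hanger against the tree, and leave the blue-capped vial, the white-capped vial and the brass puck where they stand.

Things in the scene. Friction and masses are not known exactly. Their poses are not given: they have to be found in the camera images.
- rack: the sample rack's fixed grey foot, a disc 100 mm across on the table, up to 20 mm high, with a steel post of 20 mm diameter in the middle. Origin on the table under the post (the tree's axis), z up. Its own -x direction is the loading side, roughly toward the robot; the yellow pointer marks it on the disc's edge.
- tree (a joint): angle in rad of the tree that turns on the post about the vertical axis; 0: the empty branch is exactly over the yellow pointer (points along -x of rack); positive is counter-clockwise seen from above. Starts between 0.55 and 1.25. Stiff, about 0.25 N m of friction, and it stays where it is left. The tree carries four level branches 90 degrees apart at height 190 mm; the other three carry hangers like the loose one, fixed to them.
- grip (a point): middle of the black bar grip on top of the tree, on the tree's axis, 226 mm above the table; the bar is 46 mm long (along the empty branch, x), 14 mm wide (y) and 34 mm high (208 to 242 mm). Pinch it from above across the 14 mm. Axes turn with the tree. The hung hangers on the tree reach from 123 to 245 mm above the table.
- tip (a point): centre of the round brass bead (12 mm diameter) on the outer end of the empty branch, 110 mm from the tree's axis and 190 mm above the table. Axes turn with the tree: +x points inward along the branch to the axis, z up. The branch behind the bead is a level steel rod of 9 mm diameter.
- stop: the black rubber stop on the empty branch with its clamped brass collar and its root. This entry's origin is NOT at the rubber: it lies on the tree's axis at the height of the branches, axes as tip. The rubber is a disc of 22 mm diameter round the rod; its outer face stands between 50 and 78 mm from the tree's axis (60 to 32 mm inward of tip), clamped at a different place every time, which is not told. It is sprung, about 4 N per mm over 5 mm.
- hanger: the loose sample hanger, 121 mm high, about 0.1 kg, standing upright on its round foot of 36 mm diameter. Origin under its foot, z up. A plate with a copper disc on each side stands on the foot; above it is the eye, a window that is open along x: 15 mm wide (y), 20 mm high, in a frame 27 mm wide and 8 mm thick (x); on top is the blue tab. It is the same turned by half a turn about z.
- tab (a point): the grasping place of the loose hanger: on its blue tab, 12 mm wide (y) and 8 mm thick (x), which reaches from 77 to 121 mm above the hanger's underside; this point is 104 mm above the underside, on its centre line. Axes as hanger.
- eye (a point): centre of the eye of the loose hanger, 61 mm above its underside and 43 mm below tab; the window reaches 10 mm up and down and 7.5 mm to each side of it. Hung on the rod it lies about 5.5 mm under the rod's centre line. Axes as hanger.
- vial_blue: bystander: vial with a blue cap, 29 mm diameter, 64 mm high; origin under its centre.
- vial_white: bystander: vial with a white cap, 29 mm diameter, 64 mm high; origin under its centre.
- brass_puck: bystander: flat brass disc, 29 mm diameter, 9 mm high; origin under its centre.
Things that resemble listed ones, but are neither listed nor needed, are in the scene too. Leave any brown look-alike of the hanger alone.

How it is judged:
On the way, in this order (a step that is already met when the one before it is completed fails the run):
1. the tree is turned so that the empty branch stands over the pointer (within 0.14 rad) and stays there (value of joint tree between -0.14 and 0.14 rad), for 0.3 s.
2. the hanger's eye is on the branch and presses on the rubber stop with 2 to 9 N for 0.7 s (contact force between hanger and stop between 2 and 9 N and x of eye in the frame of tip between 0.022 and 0.066 m and y of eye in the frame of tip between -0.008 and 0.008 m and z of eye in the frame of tip between -0.012 and 0.012 m), for 0.7 s.
At the end, for the whole second after the job is handed in: the hanger hangs at rest and upright (within 0.3 rad) by its eye on the rod of the empty branch, eye centre 20 to 66 mm inward of the bead's centre and within 12 mm below the rod's centre line, and the branch is over the pointer within 0.16 rad (x of eye in the frame of tip between 0.02 and 0.066 m and y of eye in the frame of tip between -0.008 and 0.008 m and z of eye in the frame of tip between -0.012 and 0 m and angle between hanger's own z axis and vertical below 0.3 rad and linear speed of hanger below 0.03 m/s and value of joint tree between -0.16 and 0.16 rad); the robot touches nothing.
It fails at once if the hanger is forced against the tree with more than 12 N (contact force between hanger and rack above 12 N).
It fails at once if a vial or the brass puck is moved more than 20 mm (distance of any of vial_blue, vial_white, brass_puck from where it was at the start of the episode above 0.02 m).
It also fails if it takes over 72 s, if anything falls off the work surface, if the arm or the gripper's body presses on something with over 40 N, if the wrist force passes 120 N, or if a joint passes its speed limit or range.

### The arm

A 7-joint arm with a two-finger parallel gripper is mounted at the origin on the work surface; the furniture and walls round the work are solid. World frame = base frame: x ahead of the robot, y to its left, z up, the work surface at z = 0. Lengths are in m, angles in rad, forces in N, time in s.
With the tool pointing down it reaches from about 0.4 to 0.875 m from the base axis. Payload 6.5 kg.
Tool frame: the origin (TCP) lies midway between the tips of the shut fingers; the grasp point (between the pads) lies 19 mm behind it (bot.grasp_offset is the distance from the TCP to the grasp point, in m); x points along the fingers, z is the direction in which the jaws open and shut, and the axes are right-handed (so a half turn about x gives the same grasp; the last joint's range is limited). The gripper opens to 88 mm and grips with 3 to 60 N. Pads are 18 mm wide; open, the fingers measure 123 mm over their backs; the gripper's body (75 mm by 187 mm) begins 45 mm behind the grasp point.
Start: joints at [1.146, 0.536, -0.004, 1.538, 0.003, 1.067, -0.071], TCP at [0.228, -0.609, 0.239] pointing down, gripper open.
Joint ranges: [-2.7, 2.7], [-0.37, 2.16], [-1.27, 1.26], [0.24, 2.4], [-1.31, 4.45], [0.19, 1.91], [-2.76, 2.76]. Speed limits (rad/s): [2.39, 2.39, 3.14, 3.14, 3.14, 3.14, 3.14].

### API

Orientations are given as a rotation vector (axis times angle).
In Python, from cell import bot gives the robot as it stands. The module is installed in compiled form; this text tells all that it offers.
- The arm moves only by the tool apply_moves, never from a script. Its argument "deltas" is a list of rows, each an object of numbers: "rx", "ry", "rz": the turn, a rotation vector about the tool's x, y, z in degrees; "tx", "ty", "tz": the shift along the tool's x, y, z in mm; "jaw": the opening, from 0 (shut) to 1 (fully open). In form: [{"rx": .., "ry": .., "rz": .., "tx": .., "ty": .., "tz": .., "jaw": ..}, ...]. A call has 1 to 5 rows; each row shifts and turns the commanded pose from where the row before left it, along the tool's axes as they then stand; what a row does not reach is not made up. A row lasts 1/12 s, in which the tool goes at most 41.7 mm and 7.16 degrees, less where a joint would pass 70% of its speed; a pose out of reach is approached as far as the arm can. A call with a gripper value outside its range is refused whole. The fingers move at their own pace and stop on an object; the grip force is fixed at half the most. Time passes only in rows, so rows that do not move let the fingers close. It gives the time, the measured TCP pose, the force and the opening at its end, in the units of the state.
- bot.get_state(): the state, without advancing time (a new reading comes with each control period).
- bot.get_image(name): name is "scene" or "top" or "wrist"; returns the picture (480x640x3 uint8, red, green, blue); there is no depth.
- bot.camera_params(name): a dict with "K" (3x3 intrinsics, pixels), "eye" and "orientation" of the camera in the world. Camera axes: x right, y down, z forward; pixel columns grow to the right and rows downward; lengths in m; the calibration is good to about 2 mm. The wrist camera is an equidistant fisheye: a pixel r from the principal point sees the ray r / f radians off the axis. A picture is of the moment at which its call begins: read the wrist's pose just before it. camera_params takes no time and is no camera call; for the wrist camera it gives the pose at the moment of the call.
- bot.close_job(): hands the job in, once; it reports no verdict.
The state is a dict: "time_s": time; "joints": joint angles; "joint_velocities": joint speeds; "joint_torque": joint torques, N m; "ee_pos": TCP position; "tcp_rot": TCP orientation; "contact_force": force on the tool from outside, world axes, zero at the start; "torque": the same for the moment, N m; "grip_width": finger opening in m.
Only numpy, scipy, OpenCV 4.12 (cv2) and the standard library are available. Lean on these libraries where they do the work, as an engineer would, in place of code of your own. Each camera call takes 0.05 s, during which the arm holds its last target. There are 200 camera calls.

## Working session

There is one attempt and no reset: what is moved stays moved. The work goes in short steps, Python scripts to look and compute and a tool call to move; the robot and the scene stay as the last step left them, time stands still between calls to the robot, and variables do not carry over. Pictures are saved under pics/ and viewed, about 8 in all and at most 12, crops included, and the job is handed in when it is done.

Besides the shell and the picture viewer there is one more tool, called after "Emit:" as a command line: name --argument value ..., lists and objects as JSON in quotes. apply_moves: Moves the arm, as the interface text tells. Its arguments: {"type":"object","properties":{"deltas":{"type":"array"}},"required":["deltas"]}

```bash
mkdir -p pics
cat > h.py <<'E'
import numpy as np, cv2
from cell import bot
from scipy.spatial.transform import Rotation as R
def cam(n):
    p=bot.camera_params(n); return p
def rot(o):
    o=np.array(o,float); return o if o.shape==(3,3) else (R.from_rotvec(o).as_matrix() if o.size==3 else R.from_quat(o).as_matrix())
def ray(p,u,v,fish=False):
    K=np.array(p["K"]); x=(u-K[0,2])/K[0,0]; y=(v-K[1,2])/K[1,1]
    if fish:
        r=np.hypot(x,y); s=np.sin(r)/r if r>1e-9 else 1; d=np.array([x*s,y*s,np.cos(r)])
    else: d=np.array([x,y,1.])
    d=rot(p["orientation"])@d; return np.array(p["eye"]),d/np.linalg.norm(d)
def onz(p,u,v,z,fish=False):
    e,d=ray(p,u,v,fish); return e+d*(z-e[2])/d[2]
def proj(p,X,fish=False):
    K=np.array(p["K"]); c=rot(p["orientation"]).T@(np.array(X)-np.array(p["eye"]))
    if fish:
        h=np.hypot(c[0],c[1]); t=np.arctan2(h,c[2]); q=c[:2]/max(h,1e-9)*t
    else: q=c[:2]/c[2]
    return q[0]*K[0,0]+K[0,2],q[1]*K[1,1]+K[1,2]
def tri(a,b):
    (e1,d1),(e2,d2)=a,b
    A=np.stack([d1,-d2],1); s=np.linalg.lstsq(A,e2-e1,rcond=None)[0]
    P,Q=e1+s[0]*d1,e2+s[1]*d2; return (P+Q)/2,np.linalg.norm(P-Q)
E
python3 - <<'E'
from h import *
for n in("scene","top","wrist"):
    print(n,cam(n)); i=bot.get_image(n); cv2.imwrite(f"pics/{n}0.png",i[:,:,::-1])
print(bot.get_state())
E
```

```text
scene {'K': array([[449.43081686,   0.        , 317.50371255],
       [  0.        , 449.43081686, 233.61069049],
       [  0.        ,   0.        ,   1.        ]]), 'eye': array([0.17073658, 0.72799718, 0.80457804]), 'orientation': array([-0.85921396,  2.64120606, -0.90583187])}
top {'K': array([[455.43077469,   0.        , 316.842489  ],
       [  0.        , 455.43077469, 242.11469704],
       [  0.        ,   0.        ,   1.        ]]), 'eye': array([0.4620882 , 0.2993999 , 1.00978908]), 'orientation': array([-2.20808519,  2.19237549, -0.00315577])}
wrist {'K': array([[371.64829954,   0.        , 318.27951223],
       [  0.        , 371.64829954, 246.79842443],
       [  0.        ,   0.        ,   1.        ]]), 'eye': array([ 0.2917675 , -0.58324592,  0.38346908]), 'orientation': array([ 2.39546437, -1.65869866, -0.22570496])}
{'time_s': 0.15, 'joints': array([ 1.14579876,  0.53699152, -0.00442777,  1.53862129,  0.0026259 ,
        1.06732813, -0.07124478]), 'joint_velocities': array([-0.00105543, -0.00282142,  0.00055202, -0.00362715, -0.00225064,
       -0.0001884 ,  0.0014896 ]), 'joint_torque': array([-6.79129516e-05, -5.71331048e+01,  9.91137698e-01, -2.51829475e+01,
       -5.62049495e-02,  1.51951227e-02,  1.12715254e-04]), 'ee_pos': array([ 0.22806018, -0.6081725 ,  0.23805057]), 'tcp_rot': array([ 0.94164215,  1.35905913, -0.94055902]), 'contact_force': array([-0.38931791,  0.44241697,  1.29270311]), 'torque': array([-0.03231244,  0.01056722,  0.03782702]), 'grip_width': 0.08794561363321761}
```

View pics/scene0.png

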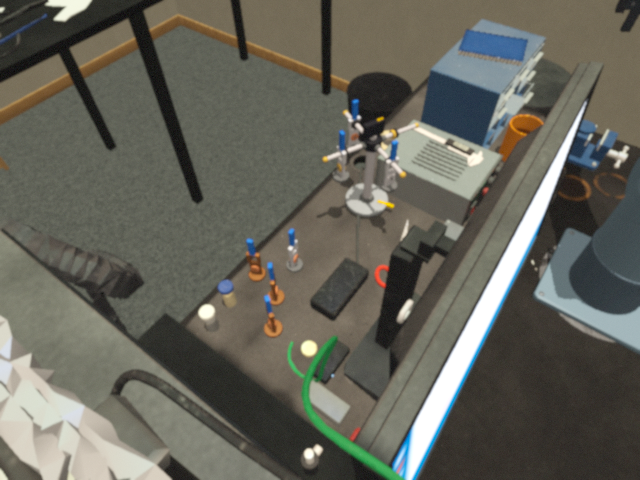

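View pics/top0.png

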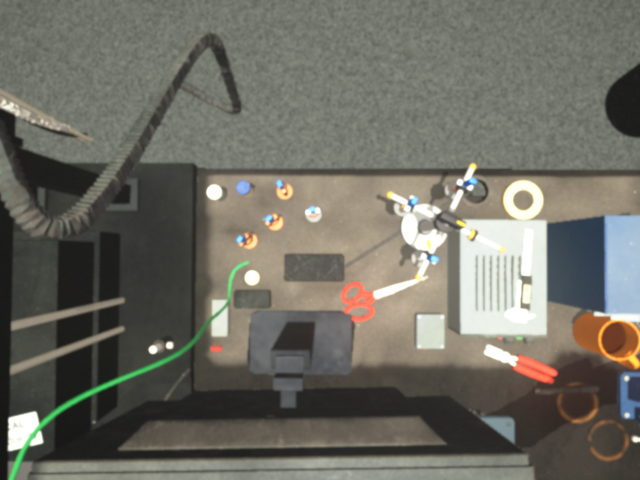

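The scene view shows the tree at about (368,160). The silver hanger with the blue tab is at (292,252), and brown look-alikes are at (255,262), (274,285) and (271,315). In the top view, the silver hanger is at (313,213), the look-alikes at (285,190), (275,222) and (247,240), and the tree foot at (424,228), with the empty branch ending near (503,247).

Run:
```python
from h import *
t=cv2.imread("pics/top0.png"); s=cv2.imread("pics/scene0.png")
a=cv2.resize(t[155:295,370:520],None,fx=3,fy=3,interpolation=cv2.INTER_CUBIC)   #450x420
b=cv2.resize(s[90:220,310:425],None,fx=3,fy=3,interpolation=cv2.INTER_CUBIC)  #345x390
c=cv2.resize(t[190:235,265:345],None,fx=4,fy=4,interpolation=cv2.INTER_CUBIC) #320x180
d=cv2.resize(s[225:305,240:330],None,fx=2.25,fy=2.25,interpolation=cv2.INTER_CUBIC)
o=np.zeros((600,800,3),np.uint8)
o[:420,:450]=a;o[:390,455:800]=b;o[420:600,:320]=c;o[420:600,330:330+d.shape[1]]=d[:180]
cv2.imwrite("pics/c1.png",o)
p=cam("top");q=cam("scene")
print("foot",onz(p,424,228,.02),"hanger base",onz(q,294,266,0.004),"tab top",tri(ray(p,313,209),ray(q,292,232)))
for n,u,v in(("monitor",(530,480),(601,64)),("mon2",(530,455),(585,64)),("bluebox",(612,218),(485,22)),("bluebox2",(606,315),(525,88)),("grey",(459,335),(462,222))):
    print(n,tri(ray(p,*u),ray(q,*v)))
```

```text
foot [0.51660585 0.0871522  0.02      ] hanger base [0.54397022 0.32983089 0.004     ] tab top (array([0.54651938, 0.32450719, 0.11434545]), np.float64(0.0024447574166620947))
monitor (array([0.19638864, 0.05741506, 0.46274816]), np.float64(0.00047398846537628807))
mon2 (array([0.21747823, 0.05063238, 0.45106173]), np.float64(0.005305149982013616))
bluebox (array([ 0.46716258, -0.11870827,  0.36999362]), np.float64(0.09926783858300849))
bluebox2 (array([ 0.33832949, -0.18380762,  0.23421311]), np.float64(0.04825959776029645))
grey (array([0.29527352, 0.01739348, 0.02144393]), np.float64(0.018852351337286858))
```

View pics/c1.png

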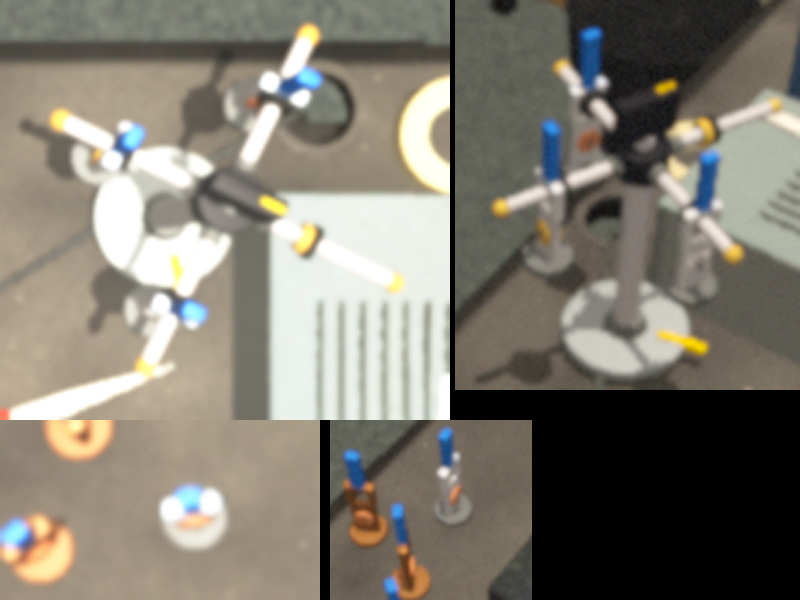

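The crop confirms the loose silver hanger with its copper discs. Its eye opens roughly along world x. The empty branch has a brass collar at crop (308,238) and its bead at (397,282), and the pointer is at crop (178,268) in the top view and (685,341) in the scene view. Next I compute the axis, the angles and the tool deltas.

Run:
```python
from h import *
p=cam("top");q=cam("scene")
t=cv2.imread("pics/top0.png"); s=cv2.imread("pics/scene0.png")
def ymask(im,x0,y0,x1,y1):
    h=cv2.cvtColor(im[y0:y1,x0:x1],cv2.COLOR_BGR2HSV)
    m=cv2.inRange(h,(14,120,130),(34,255,255))
    n,l,st,c=cv2.connectedComponentsWithStats(m)
    out=[]
    for i in range(1,n):
        if st[i,4]>=4:
            ys,xs=np.nonzero(l==i); out.append((st[i,4],c[i]+[x0,y0]))
    return out
for r in ymask(t,375,160,512,285): print("top",r, onz(p,*r[1],.19)[:2], onz(p,*r[1],.018)[:2])
for r in ymask(s,310,90,425,220): print("scene",r, onz(q,*r[1],.19)[:2], onz(q,*r[1],.018)[:2])
B=[onz(p,370+u/3,155+v/3,.19) for u,v in((397,282),(308,35),(60,118),(146,368))]
print(np.round(B,4),np.mean(B,0))
st=bot.get_state(); Rm=rot(st["tcp_rot"]); print("tool axes\n",Rm.round(3))
```

```text
top (np.int32(25), array([472.96, 165.2 ])) [0.62066777 0.03631469] [ 0.65393935 -0.01888324]
top (np.int32(19), array([388.47368421, 194.15789474])) [0.56780121 0.18737957] [0.58998087 0.16387658]
top (np.int32(5), array([401.6, 206.2])) [0.54621239 0.16377145] [0.56386249 0.13531523]
top (np.int32(34), array([460.44117647, 222.73529412])) [0.5170927  0.05863306] [0.52863319 0.00811775]
top (np.int32(27), array([472.18518519, 234.92592593])) [0.49537784 0.0377382 ] [ 0.50236234 -0.01716106]
top (np.int32(7), array([428.42857143, 243.57142857])) [0.47935996 0.11564834] [0.48298375 0.07709541]
top (np.int32(5), array([415.6, 276.2])) [0.42077862 0.13840042] [0.41211146 0.1046211 ]
scene (np.int32(11), array([344.54545455, 111.        ])) [0.6220418 0.0325239] [ 0.74834715 -0.16211599]
scene (np.int32(21), array([379.61904762, 118.66666667])) [0.54465199 0.01114152] [ 0.64929851 -0.18948259]
scene (np.int32(5), array([416.6, 124.8])) [ 0.46929977 -0.01630477] [ 0.5528577  -0.22461018]
scene (np.int32(37), array([393.43243243, 132.43243243])) [0.49678526 0.03389169] [ 0.58803547 -0.1603654 ]
scene (np.int32(26), array([324.5       , 158.84615385])) [0.56756138 0.18369692] [0.67861947 0.03136535]
scene (np.int32(16), array([339.3125, 166.75  ])) [0.53044132 0.1853101 ] [0.63111074 0.03343   ]
scene (np.int32(30), array([402.73333333, 174.63333333])) [0.41813586 0.13257388] [ 0.48737471 -0.03406535]
scene (np.int32(63), array([387.6031746 , 204.06349206])) [0.40258159 0.2151277 ] [0.46746731 0.07159255]
[[ 0.4706 -0.0157  0.19  ]
 [ 0.618   0.0368  0.19  ]
 [ 0.5675  0.1846  0.19  ]
 [ 0.4182  0.1329  0.19  ]] [0.51857572 0.08466528 0.19      ]
tool axes
 [[-0.001  0.936  0.351]
 [ 0.001  0.351 -0.936]
 [-1.    -0.    -0.001]]
```

Candidates in the top view:
- Hanger: silver at (313,213), chosen for its silver frame and copper discs. The brown ones at (285,190), (275,222) and (247,240) and the three hung ones on the tree are rejected.
- Tree axis: about (0.519, 0.084). The empty branch heads about 244° and the pointer about 193°, so the turn is about -50°.

I'll lift, turn the jaws and go over the tree.

Emit:
apply_moves --deltas '[{"tx": -36, "rx": -7.1, "jaw": 0.4}, {"tx": -36, "rx": -7.1, "jaw": 0.4}, {"tx": -36, "rx": -7.1, "jaw": 0.4}, {"tx": -36, "rx": -7.1, "jaw": 0.4}, {"tx": -36, "rx": -7.1, "jaw": 0.4}]'

```text
invalid input at $.deltas[0]: expected keys rx, ry, rz, tx, ty, tz, jaw
```

Emit:
apply_moves --deltas '[{"rx": -7.1, "jaw": 0.4}, {"jaw": 0.4}, {"ty": 20, "tz": -1.5, "jaw": 0.4}, {"ty": 36, "tz": -2.5, "jaw": 0.4}, {"ty": 36, "tz": -2.5, "jaw": 0.4}]'

```text
invalid input at $.deltas[0]: expected keys rx, ry, rz, tx, ty, tz, jaw
```

Emit:
apply_moves --deltas '[{"ty": 36, "tz": -2.5, "jaw": 0.4}, {"ty": 36, "tz": -2.5, "jaw": 0.4}, {"ty": 36, "tz": -2.5, "jaw": 0.4}, {"ty": 36, "tz": -2.5, "jaw": 0.4}, {"ty": 36, "tz": -2.5, "jaw": 0.4}]'

```text
invalid input at $.deltas[0]: expected keys rx, ry, rz, tx, ty, tz, jaw
```

All keys are needed.

Emit:
apply_moves --deltas '[{"rx": -7.1, "ry": 0, "rz": 0, "tx": -36, "ty": 0, "tz": 0, "jaw": 0.4}, {"rx": -7.1, "ry": 0, "rz": 0, "tx": -36, "ty": 0, "tz": 0, "jaw": 0.4}, {"rx": -7.1, "ry": 0, "rz": 0, "tx": -36, "ty": 0, "tz": 0, "jaw": 0.4}, {"rx": -7.1, "ry": 0, "rz": 0, "tx": -36, "ty": 0, "tz": 0, "jaw": 0.4}, {"rx": -7.1, "ry": 0, "rz": 0, "tx": -36, "ty": 0, "tz": 0, "jaw": 0.4}]'

```text
time_s: 0.57
ee_pos: [0.228, -0.6082, 0.4203]
tcp_rot: [0.46, 1.522, -0.459]
contact_force: [0.5, -1.0, 0.8]
grip_width: 0.0571
```

Emit:
apply_moves --deltas '[{"rx": -7.1, "ry": 0, "rz": 0, "tx": 0, "ty": 0, "tz": 0, "jaw": 0.4}, {"rx": 0, "ry": 0, "rz": 0, "tx": 0, "ty": 20, "tz": -1.5, "jaw": 0.4}, {"rx": 0, "ry": 0, "rz": 0, "tx": 0, "ty": 36, "tz": -2.5, "jaw": 0.4}, {"rx": 0, "ry": 0, "rz": 0, "tx": 0, "ty": 36, "tz": -2.5, "jaw": 0.4}, {"rx": 0, "ry": 0, "rz": 0, "tx": 0, "ty": 36, "tz": -2.5, "jaw": 0.4}]'

```text
time_s: 0.98
ee_pos: [0.2781, -0.4889, 0.4182]
tcp_rot: [0.368, 1.54, -0.368]
contact_force: [1.0, -0.3, 0.8]
grip_width: 0.0356
```

Emit:
apply_moves --deltas '[{"rx": 0, "ry": 0, "rz": 0, "tx": 0, "ty": 36, "tz": -2.5, "jaw": 0.4}, {"rx": 0, "ry": 0, "rz": 0, "tx": 0, "ty": 36, "tz": -2.5, "jaw": 0.4}, {"rx": 0, "ry": 0, "rz": 0, "tx": 0, "ty": 36, "tz": -2.5, "jaw": 0.4}, {"rx": 0, "ry": 0, "rz": 0, "tx": 0, "ty": 36, "tz": -2.5, "jaw": 0.4}, {"rx": 0, "ry": 0, "rz": 0, "tx": 0, "ty": 36, "tz": -2.5, "jaw": 0.4}]'

```text
time_s: 1.4
ee_pos: [0.3483, -0.3223, 0.4186]
tcp_rot: [0.367, 1.54, -0.368]
contact_force: [0.0, -0.6, 0.2]
grip_width: 0.0352
```

Emit:
apply_moves --deltas '[{"rx": 0, "ry": 0, "rz": 0, "tx": 0, "ty": 36, "tz": -2.5, "jaw": 0.4}, {"rx": 0, "ry": 0, "rz": 0, "tx": 0, "ty": 36, "tz": -2.5, "jaw": 0.4}, {"rx": 0, "ry": 0, "rz": 0, "tx": 0, "ty": 36, "tz": -2.5, "jaw": 0.4}, {"rx": 0, "ry": 0, "rz": 0, "tx": 0, "ty": 36, "tz": -2.5, "jaw": 0.4}, {"rx": 0, "ry": 0, "rz": 0, "tx": 0, "ty": 36, "tz": -2.5, "jaw": 0.4}]'

```text
time_s: 1.82
ee_pos: [0.4184, -0.1561, 0.4187]
tcp_rot: [0.367, 1.539, -0.368]
contact_force: [0.5, 0.3, 0.6]
grip_width: 0.0353
```

Emit:
apply_moves --deltas '[{"rx": 0, "ry": 0, "rz": 0, "tx": 0, "ty": 36, "tz": -2.5, "jaw": 0.4}, {"rx": 0, "ry": 0, "rz": 0, "tx": 0, "ty": 36, "tz": -2.5, "jaw": 0.4}, {"rx": 0, "ry": 0, "rz": 0, "tx": 0, "ty": 36, "tz": -2.5, "jaw": 0.4}, {"rx": 0, "ry": 0, "rz": 0, "tx": 0, "ty": 36, "tz": -2.5, "jaw": 0.4}, {"rx": 0, "ry": 0, "rz": 0, "tx": 0, "ty": 36, "tz": -2.5, "jaw": 0.4}]'

```text
time_s: 2.23
ee_pos: [0.4885, 0.01, 0.4187]
tcp_rot: [0.367, 1.539, -0.368]
contact_force: [1.4, -0.4, -0.5]
grip_width: 0.0354
```

Run:
```python
from h import *
i=bot.get_image("wrist"); cv2.imwrite("pics/w1.png",i[:,:,::-1])
w=cam("wrist"); s=bot.get_state(); print(s["ee_pos"],rot(s["tcp_rot"]).round(3).tolist(),s["joints"].round(2),s["time_s"])
np.save("w1.npy",w,allow_pickle=True)
print(proj(w,(.519,.084,.242),True),proj(w,(.47,-.016,.19),True))
```

```text
[0.48993885 0.01780655 0.4187966 ] [[0.002, 0.444, 0.896], [0.005, 0.896, -0.444], [-1.0, 0.005, -0.001]] [ 0.48  0.16 -0.68  1.67  0.1   1.35 -0.68] 2.2833
(np.float64(315.07324297298555), np.float64(144.55579464416257)) (np.float64(316.1087211803778), np.float64(252.84793146689088))
```

View pics/w1.png

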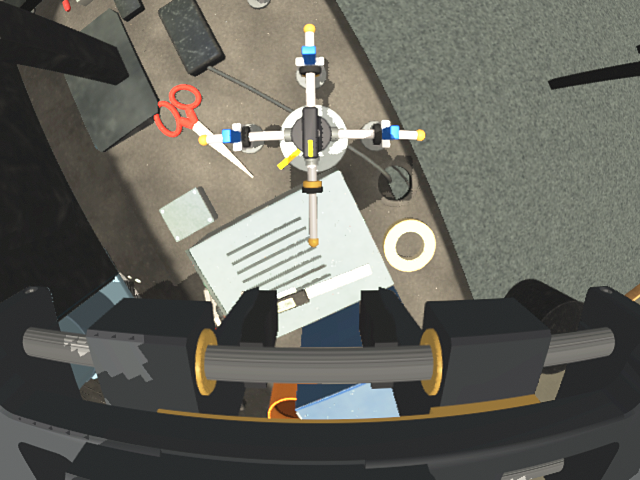

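The wrist view shows the bar at (311,133), the empty branch's bead at (314,241), its collar at (313,186) and the yellow pointer at (290,159). The arm was still settling, so I retake the picture at rest and measure by colour.

```bash
cat > ym.py <<'E'
from h import *
def yblobs(im,x0,y0,x1,y1,mn=5):
    h=cv2.cvtColor(im[y0:y1,x0:x1],cv2.COLOR_RGB2HSV)
    m=cv2.inRange(h,(14,120,110),(34,255,255)); n,l,st,c=cv2.connectedComponentsWithStats(m)
    return [(int(st[i,4]),(c[i]+[x0,y0]).round(1)) for i in range(1,n) if st[i,4]>=mn]
E
python3 - <<'E'
from ym import *
w=cam("wrist"); i=bot.get_image("wrist"); cv2.imwrite("pics/w2.png",i[:,:,::-1])
s=bot.get_state(); print(s["ee_pos"],s["contact_force"])
for r in yblobs(i,180,0,440,270): print(r,onz(w,*r[1],.19,True)[:2].round(4),onz(w,*r[1],.018,True)[:2].round(4))
hh=cv2.cvtColor(i,cv2.COLOR_RGB2GRAY); c=i[:,308:320].mean(1)
print([(v,*c[v].astype(int)) for v in range(150,205,2)])
E
```

```text
[0.48904329 0.0147068  0.41865499] [-0.86430646 -0.17936652  0.518063  ]
(65, array([313.2,  35.6])) [0.5675 0.1874] [0.5894 0.237 ]
(58, array([423.2, 144.5])) [0.619  0.0384] [0.6646 0.0196]
(55, array([205.4, 147.4])) [0.4179 0.135 ] [0.3711 0.1607]
(77, array([313.7, 157.6])) [0.5118 0.0736] [0.5081 0.071 ]
(152, array([289.7, 165.8])) [0.4866 0.077 ] [0.4713 0.076 ]
(125, array([314.6, 192.6])) [0.4968 0.0414] [0.4862 0.0241]
(69, array([315.3, 250.2])) [ 0.4705 -0.013 ] [ 0.4479 -0.0554]
[(150, np.int64(173), np.int64(169), np.int64(109)), (152, np.int64(177), np.int64(173), np.int64(104)), (154, np.int64(179), np.int64(175), np.int64(106)), (156, np.int64(177), np.int64(173), np.int64(103)), (158, np.int64(180), np.int64(176), np.int64(106)), (160, np.int64(175), np.int64(172), np.int64(104)), (162, np.int64(175), np.int64(172), np.int64(103)), (164, np.int64(178), np.int64(174), np.int64(107)), (166, np.int64(134), np.int64(130), np.int64(76)), (168, np.int64(113), np.int64(112), np.int64(107)), (170, np.int64(106), np.int64(105), np.int64(98)), (172, np.int64(112), np.int64(111), np.int64(104)), (174, np.int64(206), np.int64(199), np.int64(186)), (176, np.int64(222), np.int64(216), np.int64(204)), (178, np.int64(198), np.int64(192), np.int64(180)), (180, np.int64(184), np.int64(176), np.int64(165)), (182, np.int64(185), np.int64(178), np.int64(166)), (184, np.int64(184), np.int64(176), np.int64(165)), (186, np.int64(184), np.int64(176), np.int64(166)), (188, np.int64(192), np.int64(183), np.int64(171)), (190, np.int64(204), np.int64(156), np.int64(81)), (192, np.int64(237), np.int64(192), np.int64(84)), (194, np.int64(241), np.int64(194), np.int64(85)), (196, np.int64(153), np.int64(117), np.int64(59)), (198, np.int64(45), np.int64(46), np.int64(46)), (200, np.int64(44), np.int64(43), np.int64(40)), (202, np.int64(173), np.int64(171), np.int64(162)), (204, np.int64(223), np.int64(219), np.int64(209))]
```

The axis comes out at (0.5187, 0.086), the branch at 244.3° and the pointer at 193.1–193.6°, so the turn is -51°. The rubber face is about 58 mm from the axis. I'll centre over the bar and descend.

Emit:
apply_moves --deltas '[{"rx": -0.7, "ry": 0, "rz": 0, "tx": 0, "ty": 26, "tz": -1.7, "jaw": 0.4}, {"rx": 0, "ry": 0, "rz": 0, "tx": 0, "ty": 26, "tz": -1.7, "jaw": 0.4}, {"rx": 0, "ry": 0, "rz": 0, "tx": 0, "ty": 25, "tz": -1.7, "jaw": 0.4}, {"rx": 0, "ry": 0, "rz": 0, "tx": 0, "ty": 0, "tz": 0, "jaw": 0.4}, {"rx": 0, "ry": 0, "rz": 0, "tx": 25, "ty": 0, "tz": 0, "jaw": 0.4}]'

```text
time_s: 2.75
ee_pos: [0.52, 0.0814, 0.3969]
tcp_rot: [0.358, 1.535, -0.353]
contact_force: [0.8, 1.2, -0.3]
grip_width: 0.0351
```

Emit:
apply_moves --deltas '[{"rx": 0, "ry": 0, "rz": 0, "tx": 30, "ty": 0, "tz": 0, "jaw": 0.4}, {"rx": 0, "ry": 0, "rz": 0, "tx": 30, "ty": 0, "tz": 0, "jaw": 0.4}, {"rx": 0, "ry": 0, "rz": 0, "tx": 30, "ty": 0, "tz": 0, "jaw": 0.4}, {"rx": 0, "ry": 0, "rz": 0, "tx": 25, "ty": 0, "tz": 0, "jaw": 0.4}, {"rx": 0, "ry": 0, "rz": 0, "tx": 0, "ty": 0, "tz": 0, "jaw": 0.4}]'

```text
time_s: 3.17
ee_pos: [0.5148, 0.0772, 0.274]
tcp_rot: [0.356, 1.549, -0.362]
contact_force: [-0.9, -0.4, -0.1]
grip_width: 0.0351
```

Run:
```python
from ym import *
w=cam("wrist"); i=bot.get_image("wrist"); cv2.imwrite("pics/w3.png",i[:,:,::-1])
s=bot.get_state(); print(s["ee_pos"],s["contact_force"]); print(rot(s["tcp_rot"]).round(3).tolist())
print("axis expected px",proj(w,(.5187,.086,.242),True),"tcp",proj(w,s["ee_pos"],True))
for r in yblobs(i,100,0,540,300,20): print(r,onz(w,*r[1],.19,True)[:2].round(4),onz(w,*r[1],.242,True)[:2].round(4))
```

```text
[0.51628738 0.07804902 0.27681044] [ 0.8454485  -0.18814164  0.72994379]
[[-0.005, 0.441, 0.897], [-0.001, 0.897, -0.441], [-1.0, -0.003, -0.004]]
axis expected px (np.float64(318.92247269584334), np.float64(266.9908463986574)) tcp (np.float64(321.646795297223), np.float64(311.74931732770335))
(152, array([317.9,  62.7])) [0.5672 0.1869] [0.5624 0.1762]
(101, array([289. , 223.2])) [0.5065 0.1047] [0.5155 0.1126]
(162, array([482.9, 239.1])) [0.6192 0.0384] [0.6026 0.0614]
(108, array([155.6, 239.8])) [0.4186 0.136 ] [0.4476 0.1368]
(174, array([318.5, 288.6])) [0.5037 0.0567] [0.5133 0.0756]
```

View pics/w3.png

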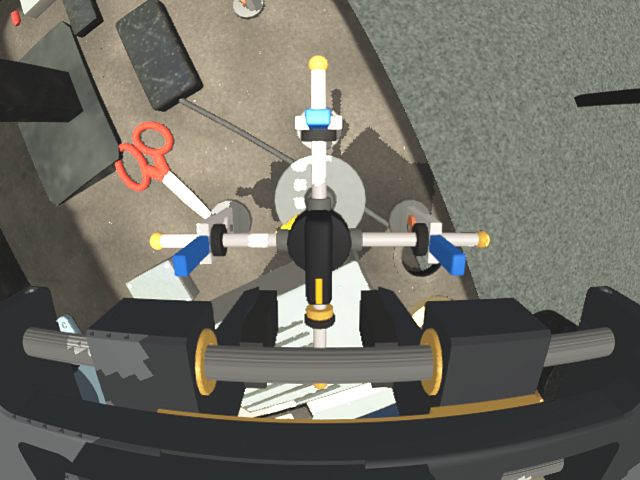

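The bar is at column 318, centred between the fingers and parallel to the jaws. The side beads put the axis at (0.5189, 0.0872), so I need 9 mm more along tool y, then down 65 mm.

Emit:
apply_moves --deltas '[{"rx": 0, "ry": 0, "rz": 0, "tx": 0, "ty": 9, "tz": -1.5, "jaw": 0.4}, {"rx": 0, "ry": 0, "rz": 0, "tx": 20, "ty": 0, "tz": 0, "jaw": 0.4}, {"rx": 0, "ry": 0, "rz": 0, "tx": 20, "ty": 0, "tz": 0, "jaw": 0.4}, {"rx": 0, "ry": 0, "rz": 0, "tx": 17, "ty": 0, "tz": 0, "jaw": 0.4}, {"rx": 0, "ry": 0, "rz": 0, "tx": 8, "ty": 0, "tz": 0, "jaw": 0.4}]'

```text
time_s: 3.63
ee_pos: [0.5212, 0.0888, 0.2139]
tcp_rot: [0.358, 1.54, -0.358]
contact_force: [0.4, -0.3, -0.2]
grip_width: 0.0352
```

Emit:
apply_moves --deltas '[{"rx": 0, "ry": 0, "rz": 0, "tx": 0, "ty": 0, "tz": 0, "jaw": 0.4}, {"rx": 0, "ry": 0, "rz": 0, "tx": 0, "ty": 0, "tz": 0, "jaw": 0.1}, {"rx": 0, "ry": 0, "rz": 0, "tx": 0, "ty": 0, "tz": 0, "jaw": 0}, {"rx": 0, "ry": 0, "rz": 0, "tx": 0, "ty": 0, "tz": 0, "jaw": 0}, {"rx": 0, "ry": 0, "rz": 0, "tx": 0, "ty": 0, "tz": 0, "jaw": 0}]'

```text
time_s: 4.05
ee_pos: [0.5205, 0.0892, 0.2149]
tcp_rot: [0.358, 1.541, -0.357]
contact_force: [-4.7, 0.6, 5.7]
grip_width: 0.0137
```

Run:
```python
from h import *
s=bot.get_state(); print(s["ee_pos"],s["contact_force"],s["torque"],s["grip_width"]); r=rot(s["tcp_rot"]);print(r.round(3).tolist(),np.degrees(np.arctan2(r[1,2],r[0,2])),s["joints"].round(2))
```

```text
[0.52050861 0.08918516 0.21491381] [-4.74466022  0.64900547  5.65653786] [0.2350409  1.0309135  0.07503643] 0.013701255852155828
[[0.0, 0.44, 0.898], [0.0, 0.898, -0.44], [-1.0, 0.001, 0.0]] -26.118001216901966 [ 0.26  0.44 -0.66  1.85  0.32  0.96 -0.99]
```

Emit:
apply_moves --deltas '[{"rx": 3, "ry": 0, "rz": 0, "tx": 0, "ty": 0, "tz": 0, "jaw": 0}, {"rx": 5, "ry": 0, "rz": 0, "tx": 0, "ty": 0, "tz": 0, "jaw": 0}, {"rx": 5, "ry": 0, "rz": 0, "tx": 0, "ty": 0, "tz": 0, "jaw": 0}, {"rx": 5, "ry": 0, "rz": 0, "tx": 0, "ty": 0, "tz": 0, "jaw": 0}, {"rx": 5, "ry": 0, "rz": 0, "tx": 0, "ty": 0, "tz": 0, "jaw": 0}]'

```text
time_s: 4.47
ee_pos: [0.5217, 0.0883, 0.2149]
tcp_rot: [0.673, 1.461, -0.672]
contact_force: [0.8, -1.4, 2.2]
grip_width: 0.0138
```

Emit:
apply_moves --deltas '[{"rx": 5, "ry": 0, "rz": 0, "tx": 0, "ty": 0, "tz": 0, "jaw": 0}, {"rx": 5, "ry": 0, "rz": 0, "tx": 0, "ty": 0, "tz": 0, "jaw": 0}, {"rx": 5, "ry": 0, "rz": 0, "tx": 0, "ty": 0, "tz": 0, "jaw": 0}, {"rx": 5, "ry": 0, "rz": 0, "tx": 0, "ty": 0, "tz": 0, "jaw": 0}, {"rx": 4, "ry": 0, "rz": 0, "tx": 0, "ty": 0, "tz": 0, "jaw": 0}]'

```text
time_s: 4.88
ee_pos: [0.5225, 0.0869, 0.2149]
tcp_rot: [0.994, 1.328, -0.992]
contact_force: [2.3, -5.8, 1.9]
grip_width: 0.0138
```

Emit:
apply_moves --deltas '[{"rx": 4, "ry": 0, "rz": 0, "tx": 0, "ty": 0, "tz": 0, "jaw": 0}, {"rx": 0, "ry": 0, "rz": 0, "tx": 0, "ty": 0, "tz": 0, "jaw": 0}, {"rx": 0, "ry": 0, "rz": 0, "tx": 0, "ty": 0, "tz": 0, "jaw": 0}]'

```text
time_s: 5.13
ee_pos: [0.5226, 0.0866, 0.2149]
tcp_rot: [1.044, 1.302, -1.043]
contact_force: [2.2, -4.4, 1.9]
grip_width: 0.0136
```

Run:
```python
from ym import *
s=bot.get_state(); print(s["ee_pos"],s["contact_force"],s["torque"],s["grip_width"]); r=rot(s["tcp_rot"]);print(np.degrees(np.arctan2(r[1,2],r[0,2])),s["joints"].round(2))
w=cam("wrist"); i=bot.get_image("wrist"); cv2.imwrite("pics/w4.png",i[:,:,::-1])
for q in yblobs(i,80,0,560,300,20): print(q,onz(w,*q[1],.19,True)[:2].round(4),onz(w,*q[1],.018,True)[:2].round(4))
```

```text
[0.52255181 0.08659854 0.21490387] [ 2.19599834 -4.4398904   1.86869708] [-0.84174782 -0.5238082  -0.14983709] 0.013641147637822168
-77.28054018220554 [ 0.12  0.4  -0.46  1.86  0.22  0.93 -1.8 ]
(263, array([319.3,  63.7])) [0.6271 0.1109] [0.6663 0.1188]
(144, array([115.3, 287.4])) [0.4962 0.1961] [0.4034 0.2899]
(109, array([519.6, 288.2])) [ 0.5446 -0.0209] [ 0.5006 -0.1458]
```

Branch heading measures 192.5° and the pointer 193.3°, so the tree is within about 0.02 rad. I'll release, rise and go to the hanger.

Emit:
apply_moves --deltas '[{"rx": 0, "ry": 0, "rz": 0, "tx": 0, "ty": 0, "tz": 0, "jaw": 0.4}, {"rx": 0, "ry": 0, "rz": 0, "tx": 0, "ty": 0, "tz": 0, "jaw": 0.4}, {"rx": 0, "ry": 0, "rz": 0, "tx": -20, "ty": 0, "tz": 0, "jaw": 0.4}, {"rx": 0, "ry": 0, "rz": 0, "tx": -35, "ty": 0, "tz": 0, "jaw": 0.4}, {"rx": -7, "ry": 0, "rz": 0, "tx": -35, "ty": 0, "tz": 0, "jaw": 0.4}]'

```text
time_s: 5.6
ee_pos: [0.5195, 0.0888, 0.3042]
tcp_rot: [0.949, 1.356, -0.951]
contact_force: [0.9, 0.3, 0.2]
grip_width: 0.0354
```

Emit:
apply_moves --deltas '[{"rx": -7, "ry": 0, "rz": 0, "tx": -35, "ty": 0, "tz": 0, "jaw": 0.4}, {"rx": -7, "ry": 0, "rz": 0, "tx": -25, "ty": 0, "tz": 0, "jaw": 0.4}, {"rx": -7, "ry": 0, "rz": 0, "tx": 0, "ty": 0, "tz": 0, "jaw": 0.4}, {"rx": -7, "ry": 0, "rz": 0, "tx": 0, "ty": 0, "tz": 0, "jaw": 0.4}, {"rx": -7, "ry": 0, "rz": 0, "tx": 0, "ty": 0, "tz": 0, "jaw": 0.4}]'

```text
time_s: 6.02
ee_pos: [0.5206, 0.089, 0.3645]
tcp_rot: [0.475, 1.517, -0.474]
contact_force: [0.7, -1.3, -0.6]
grip_width: 0.0353
```

Emit:
apply_moves --deltas '[{"rx": -7, "ry": 0, "rz": 0, "tx": 0, "ty": 0, "tz": 0, "jaw": 0.4}, {"rx": -7, "ry": 0, "rz": 0, "tx": 0, "ty": 0, "tz": 0, "jaw": 0.4}, {"rx": -7, "ry": 0, "rz": 0, "tx": 0, "ty": 0, "tz": 0, "jaw": 0.4}, {"rx": -7, "ry": 0, "rz": 0, "tx": 0, "ty": 0, "tz": 0, "jaw": 0.4}, {"rx": -7, "ry": 0, "rz": 0, "tx": 0, "ty": 0, "tz": 0, "jaw": 0.4}]'

```text
time_s: 6.43
ee_pos: [0.5203, 0.0889, 0.3639]
tcp_rot: [-0.003, 1.571, 0.004]
contact_force: [0.0, 0.2, 0.4]
grip_width: 0.0352
```

Emit:
apply_moves --deltas '[{"rx": 0, "ry": 0, "rz": 0, "tx": 0, "ty": 35, "tz": 4, "jaw": 0.4}, {"rx": 0, "ry": 0, "rz": 0, "tx": 0, "ty": 35, "tz": 4, "jaw": 0.4}, {"rx": 0, "ry": 0, "rz": 0, "tx": 0, "ty": 35, "tz": 4, "jaw": 0.4}, {"rx": 0, "ry": 0, "rz": 0, "tx": 0, "ty": 35, "tz": 4, "jaw": 0.4}, {"rx": 0, "ry": 0, "rz": 0, "tx": 0, "ty": 35, "tz": 4, "jaw": 0.4}]'

```text
time_s: 6.85
ee_pos: [0.5407, 0.2653, 0.3639]
tcp_rot: [0.002, 1.571, -0.002]
contact_force: [0.1, 0.3, -0.2]
grip_width: 0.0351
```

Emit:
apply_moves --deltas '[{"rx": 0, "ry": 0, "rz": 0, "tx": 30, "ty": 0, "tz": 0, "jaw": 0.4}, {"rx": 0, "ry": 0, "rz": 0, "tx": 30, "ty": 0, "tz": 0, "jaw": 0.4}, {"rx": 0, "ry": 0, "rz": 0, "tx": 0, "ty": 0, "tz": 0, "jaw": 0.4}, {"rx": 0, "ry": 0, "rz": 0, "tx": 0, "ty": 0, "tz": 0, "jaw": 0.4}]'

```text
time_s: 7.18
ee_pos: [0.5402, 0.263, 0.303]
tcp_rot: [0.001, 1.574, -0.003]
contact_force: [0.0, 0.5, 0.9]
grip_width: 0.0352
```

Run:
```python
from h import *
w=cam("wrist"); i=bot.get_image("wrist"); cv2.imwrite("pics/w5.png",i[:,:,::-1])
s=bot.get_state(); r=rot(s["tcp_rot"]); print(s["ee_pos"],s["contact_force"],r.round(3).tolist(),s["joints"].round(2),s["time_s"])
u,v=map(int,proj(w,(.5465,.3245,.06),True)); print(u,v)
print("tcp px",proj(w,s["ee_pos"],True))
x0=max(0,u-70);y0=max(0,v-70); print(x0,y0)
c=i[y0:y0+140,x0:x0+140,::-1]; cv2.imwrite("pics/w5c.png",cv2.resize(c,None,fx=4,fy=4,interpolation=cv2.INTER_CUBIC))
```

```text
[0.5411805  0.26340259 0.30467553] [ 0.37096573  0.21292897 -0.04304787] [[0.0, 0.003, 1.0], [0.0, 1.0, -0.003], [-1.0, 0.0, 0.0]] [-0.01  0.49 -0.72  1.57  0.34  1.22 -0.8 ] 7.2333
324 154
tcp px (np.float64(320.28808099390193), np.float64(312.77949129394534))
254 84
```

View pics/w5c.png

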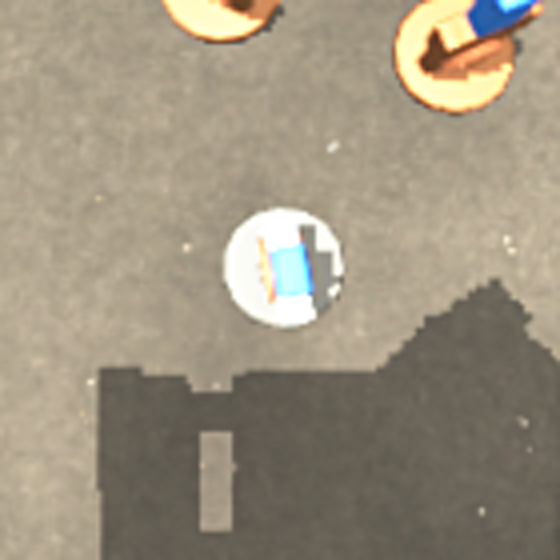

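The close crop confirms the silver hanger, with a white-grey foot centred at crop (284,267) and the blue tab at (291,270), turned about 7° from world x. The brown ones are well away. I'll measure it by colour.

Run:
```python
from h import *
w=cam("wrist"); i=cv2.imread("pics/w5.png"); 
c=i[130:175,300:350]; h=cv2.cvtColor(c,cv2.COLOR_BGR2HSV)
m=cv2.inRange(h,(90,90,100),(130,255,255)); pts=cv2.findNonZero(m).reshape(-1,2)+[300,130]
print("blue n",len(pts),pts.mean(0),cv2.minAreaRect(pts.astype(np.float32)))
print("tab",onz(w,*pts.mean(0),.121,True))
b=np.median(i[100:125,270:300].reshape(-1,3),0); d=(np.abs(c.astype(int)-b).sum(2)>110).astype(np.uint8)
d=cv2.morphologyEx(d,cv2.MORPH_CLOSE,np.ones((5,5)));n,l,st,ce=cv2.connectedComponentsWithStats(d); k=1+st[1:,4].argmax(); print(st[k],ce[k]+[300,130],onz(w,*(ce[k]+[300,130]),.004,True), onz(w,325,150.75,.004,True))
for a in (.121,): 
  P=[onz(w,*q,a,True)[:2] for q in pts]; P=np.array(P); v=np.linalg.svd(P-P.mean(0))[2][0]; print("long axis heading",np.degrees(np.arctan2(v[1],v[0])),np.ptp(P,0))
print(bot.get_state()["ee_pos"])
```

```text
blue n 22 [329.77272727 150.81818182] ((329.0, 150.00001525878906), (12.727920532226562, 7.071067810058594), 45.0)
tab [0.55147778 0.32943524 0.121     ]
[ 10   6  30  30 640] [323.5734375 150.1109375] [0.54770098 0.32918408 0.004     ] [0.54939469 0.32841767 0.004     ]
long axis heading -74.6179693353224 [0.00789271 0.01063022]
[0.5411805  0.26340259 0.30467553]
```

Emit:
apply_moves --deltas '[{"rx": 0, "ry": 0, "rz": 0, "tx": 0, "ty": 33, "tz": 4, "jaw": 0.4}, {"rx": 0, "ry": 0, "rz": 0, "tx": 0, "ty": 33, "tz": 4, "jaw": 0.4}, {"rx": -7, "ry": 0, "rz": 0, "tx": 30, "ty": 0, "tz": 0, "jaw": 0.4}, {"rx": 0, "ry": 0, "rz": 0, "tx": 35, "ty": 0, "tz": 0, "jaw": 0.4}, {"rx": 0, "ry": 0, "rz": 0, "tx": 35, "ty": 0, "tz": 0, "jaw": 0.4}]'

```text
time_s: 7.65
ee_pos: [0.5509, 0.3309, 0.2059]
tcp_rot: [-0.092, 1.564, 0.097]
contact_force: [0.9, -0.6, -0.5]
grip_width: 0.0352
```

Emit:
apply_moves --deltas '[{"rx": 0, "ry": 0, "rz": 0, "tx": 35, "ty": 0, "tz": 0, "jaw": 0.4}, {"rx": 0, "ry": 0, "rz": 0, "tx": 22, "ty": 0, "tz": 0, "jaw": 0.4}, {"rx": 0, "ry": 0, "rz": 0, "tx": 0, "ty": 0, "tz": 0, "jaw": 0.4}, {"rx": 0, "ry": 0, "rz": 0, "tx": 0, "ty": 0, "tz": 0, "jaw": 0.4}]'

```text
time_s: 7.98
ee_pos: [0.5501, 0.3295, 0.1482]
tcp_rot: [-0.093, 1.568, 0.094]
contact_force: [0.2, 0.4, 1.3]
grip_width: 0.0351
```

Run:
```python
from h import *
w=cam("wrist"); i=bot.get_image("wrist")
s=bot.get_state(); r=rot(s["tcp_rot"]); print(s["ee_pos"],s["contact_force"],r.round(3).tolist())
u,v=proj(w,(.549,.329,.121),True); print("expected tab",u,v,"tcp",proj(w,s["ee_pos"],True))
x0,y0=220,200
c=i[y0:y0+150,x0:x0+200,::-1]; cv2.imwrite("pics/w6c.png",cv2.resize(c,None,fx=4,fy=4,interpolation=cv2.INTER_CUBIC))
```

```text
[0.55071494 0.33023608 0.1494409 ] [1.22058925 0.34495081 1.10195684] [[0.003, -0.118, 0.993], [0.002, 0.993, 0.118], [-1.0, 0.002, 0.003]]
expected tab 315.46775556155194 289.35742305860816 tcp (np.float64(319.3833485732353), np.float64(311.8235083246208))
```

View pics/w6c.png

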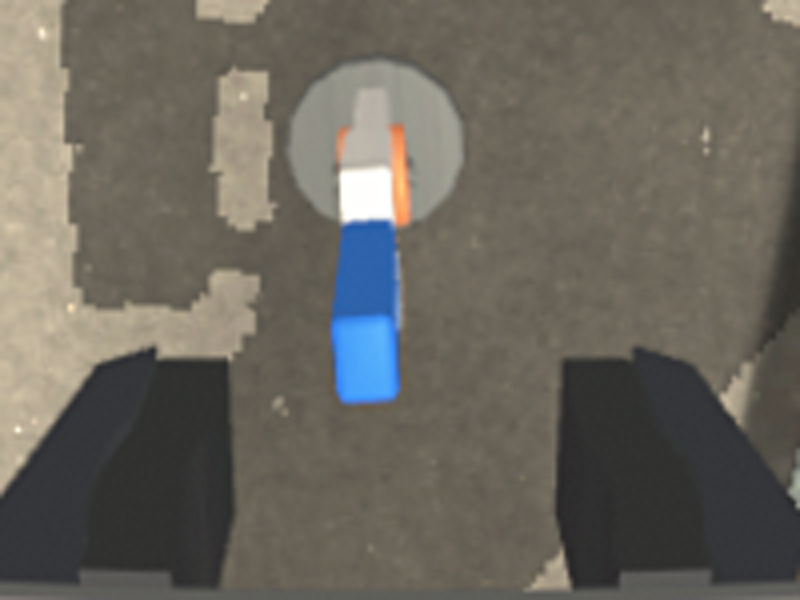

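The tab top is at (312,290), about 3.5 mm left of the jaw centre and about 2.5° off. I correct that, descend and grip.

Emit:
apply_moves --deltas '[{"rx": -2.5, "ry": 0, "rz": 0, "tx": 0, "ty": -1, "tz": -3.5, "jaw": 0.4}, {"rx": 0, "ry": 0, "rz": 0, "tx": 22, "ty": 0, "tz": 0, "jaw": 0.4}, {"rx": 0, "ry": 0, "rz": 0, "tx": 22, "ty": 0, "tz": 0, "jaw": 0.4}, {"rx": 0, "ry": 0, "rz": 0, "tx": 18, "ty": 0, "tz": 0, "jaw": 0.4}, {"rx": 0, "ry": 0, "rz": 0, "tx": 0, "ty": 0, "tz": 0, "jaw": 0.4}]'

```text
time_s: 8.45
ee_pos: [0.5461, 0.3274, 0.0845]
tcp_rot: [-0.128, 1.567, 0.127]
contact_force: [0.1, -0.9, -0.5]
grip_width: 0.0354
```

Emit:
apply_moves --deltas '[{"rx": 0, "ry": 0, "rz": 0, "tx": 0, "ty": 0, "tz": 0, "jaw": 0.2}, {"rx": 0, "ry": 0, "rz": 0, "tx": 0, "ty": 0, "tz": 0, "jaw": 0.1}, {"rx": 0, "ry": 0, "rz": 0, "tx": 0, "ty": 0, "tz": 0, "jaw": 0}, {"rx": 0, "ry": 0, "rz": 0, "tx": 0, "ty": 0, "tz": 0, "jaw": 0}, {"rx": 0, "ry": 0, "rz": 0, "tx": 0, "ty": 0, "tz": 0, "jaw": 0}]'

```text
time_s: 8.87
ee_pos: [0.5466, 0.3286, 0.0862]
tcp_rot: [-0.127, 1.565, 0.129]
contact_force: [-0.8, -0.3, 5.1]
grip_width: 0.0073
```

Run:
```python
from h import *
s=bot.get_state(); r=rot(s["tcp_rot"]); print(s["ee_pos"],s["contact_force"],s["torque"],s["grip_width"],r.round(3).tolist(),s["joints"].round(2))
```

```text
[0.54656988 0.32861477 0.08620004] [-0.81692498 -0.25577207  5.06544485] [-0.13723555  0.05230553  0.00842227] 0.0073061632732765005 [[0.002, -0.162, 0.987], [0.001, 0.987, 0.162], [-1.0, 0.001, 0.002]] [-0.19  0.79 -0.63  1.64  0.57  0.89 -0.88]
```

The tab is gripped (7.3 mm) and the eye is 25 mm below the TCP. I'll lift it high and move diagonally to a spot beside the branch tip.

Emit:
apply_moves --deltas '[{"rx": 0, "ry": 0, "rz": 0, "tx": -15, "ty": 0, "tz": 0, "jaw": 0}, {"rx": 0, "ry": 0, "rz": 0, "tx": -30, "ty": 0, "tz": 0, "jaw": 0}, {"rx": 0, "ry": 0, "rz": 0, "tx": -35, "ty": 0, "tz": 0, "jaw": 0}, {"rx": 0, "ry": 0, "rz": 0, "tx": -35, "ty": 0, "tz": 0, "jaw": 0}, {"rx": 0, "ry": 0, "rz": 0, "tx": -35, "ty": 0, "tz": 0, "jaw": 0}]'

```text
time_s: 9.28
ee_pos: [0.5453, 0.3278, 0.2372]
tcp_rot: [-0.129, 1.567, 0.129]
contact_force: [-0.1, -0.9, -1.0]
grip_width: 0.0075
```

Emit:
apply_moves --deltas '[{"rx": 0, "ry": 0, "rz": 0, "tx": -35, "ty": 0, "tz": 0, "jaw": 0}, {"rx": 0, "ry": 0, "rz": 0, "tx": -35, "ty": 0, "tz": 0, "jaw": 0}, {"rx": 0, "ry": 0, "rz": 0, "tx": -35, "ty": 0, "tz": 0, "jaw": 0}, {"rx": -3.5, "ry": 0, "rz": 0, "tx": -20, "ty": 0, "tz": 0, "jaw": 0}, {"rx": 0, "ry": 0, "rz": 0, "tx": 0, "ty": 0, "tz": 0, "jaw": 0}]'

```text
time_s: 9.7
ee_pos: [0.5467, 0.3297, 0.3662]
tcp_rot: [-0.175, 1.556, 0.182]
contact_force: [-0.1, 0.1, -0.8]
grip_width: 0.0078
```

Emit:
apply_moves --deltas '[{"rx": 0, "ry": 0, "rz": 0, "tx": 0, "ty": -20, "tz": -22, "jaw": 0}, {"rx": 0, "ry": 0, "rz": 0, "tx": 0, "ty": -26, "tz": -29, "jaw": 0}, {"rx": 0, "ry": 0, "rz": 0, "tx": 0, "ty": -26, "tz": -29, "jaw": 0}, {"rx": 0, "ry": 0, "rz": 0, "tx": 0, "ty": -26, "tz": -29, "jaw": 0}, {"rx": 0, "ry": 0, "rz": 0, "tx": 0, "ty": -26, "tz": -29, "jaw": 0}]'

```text
time_s: 10.12
ee_pos: [0.4369, 0.1747, 0.3587]
tcp_rot: [-0.176, 1.566, 0.175]
contact_force: [1.1, -1.7, 0.4]
grip_width: 0.0076
```

Run:
```python
from h import *
s=bot.get_state(); r=rot(s["tcp_rot"]); print(s["ee_pos"],s["contact_force"],s["grip_width"],r.round(3).tolist(),s["joints"].round(2))
```

```text
[0.43687603 0.17474197 0.35873572] [ 1.05890608 -1.69654614  0.40836827] 0.007587178306474634 [[-0.002, -0.222, 0.975], [-0.001, 0.975, 0.222], [-1.0, -0.0, -0.002]] [ 0.28  0.19 -0.85  1.8   0.15  1.22 -0.39]
```

Emit:
apply_moves --deltas '[{"rx": 0, "ry": 0, "rz": 0, "tx": 0, "ty": -19, "tz": -21, "jaw": 0}, {"rx": 0, "ry": 0, "rz": 0, "tx": 0, "ty": -19, "tz": -21, "jaw": 0}, {"rx": 0, "ry": 0, "rz": 0, "tx": 0, "ty": -19, "tz": -21, "jaw": 0}, {"rx": 0, "ry": 0, "rz": 0, "tx": 0, "ty": 0, "tz": 0, "jaw": 0}, {"rx": 0, "ry": 0, "rz": 0, "tx": 0, "ty": 0, "tz": 0, "jaw": 0}]'

```text
time_s: 10.53
ee_pos: [0.3893, 0.1055, 0.3596]
tcp_rot: [-0.175, 1.564, 0.172]
contact_force: [0.4, 0.2, -0.7]
grip_width: 0.0076
```

Run:
```python
from ym import *
w=cam("wrist"); i=bot.get_image("wrist"); cv2.imwrite("pics/w7.png",i[:,:,::-1])
s=bot.get_state(); r=rot(s["tcp_rot"]); print(s["ee_pos"],s["contact_force"],s["grip_width"],r.round(3).tolist(),s["joints"].round(2))
for q in yblobs(i,0,0,640,300,20): print(q,onz(w,*q[1],.19,True)[:2].round(4))
j=bot.get_image("scene")
o=np.zeros((480,800,3),np.uint8); o[:,:400]=cv2.resize(i[:,:,::-1],(400,300)).copy().repeat(1,0) if 0 else 0
o[:300,:400]=cv2.resize(i[:,:,::-1],(400,300)); o[:400,400:]=cv2.resize(j[20:320,300:600,::-1],(400,400))
cv2.imwrite("pics/m7.png",o)
```

```text
[0.38992888 0.10672911 0.35974083] [ 0.46164463  0.01417653 -1.26600069] 0.007868559206990733 [[0.0, -0.221, 0.975], [-0.001, 0.975, 0.221], [-1.0, -0.001, 0.0]] [ 0.44  0.02 -0.81  1.94  0.01  1.19 -0.15]
(147, array([457.8,  16.6])) [0.4678 0.3225]
(20, array([485.4,   6.2])) [0.4923 0.3442]
(21, array([519.8,  32.9])) [0.5316 0.3318]
(172, array([499.7,  44.5])) [0.5127 0.311 ]
(56, array([455.5, 155.8])) [0.4928 0.1956]
(180, array([372. , 233.7])) [0.4369 0.1103]
(105, array([495.3, 263.1])) [0.5639 0.1099]
(123, array([398.3, 277.6])) [0.4715 0.0758]
(65, array([452.8, 297.7])) [0.5313 0.0671]
```

View pics/m7.png

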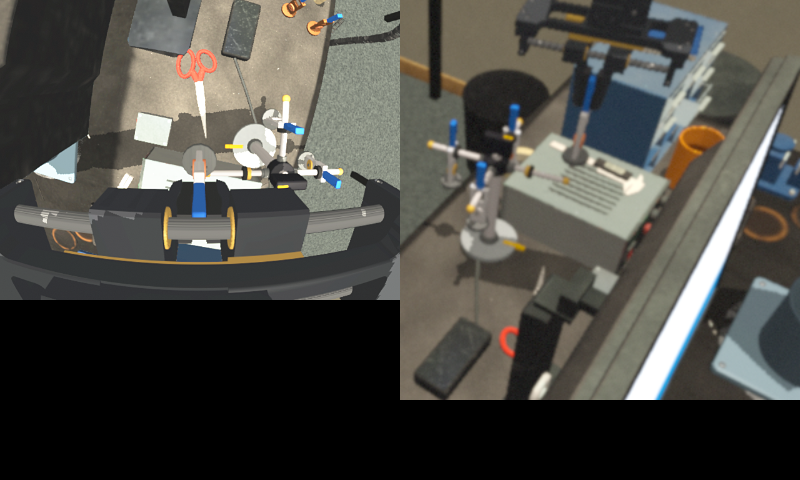

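The hanger is held upright and well clear of the monitor. The collar is at 193.1°, 49 mm from the axis. For a clear wrist view of the bead I'll approach from the other (-y) side, so I cross over high and then descend.

Emit:
apply_moves --deltas '[{"rx": 0, "ry": 0, "rz": 0, "tx": 0, "ty": -31, "tz": -2, "jaw": 0}, {"rx": 0, "ry": 0, "rz": 0, "tx": 0, "ty": -31, "tz": -2, "jaw": 0}, {"rx": 0, "ry": 0, "rz": 0, "tx": 0, "ty": -31, "tz": -3, "jaw": 0}, {"rx": 0, "ry": 0, "rz": 0, "tx": 0, "ty": 0, "tz": 0, "jaw": 0}, {"rx": 0, "ry": 0, "rz": 0, "tx": 25, "ty": 0, "tz": 0, "jaw": 0}]'

```text
time_s: 11.05
ee_pos: [0.4075, 0.0144, 0.3374]
tcp_rot: [-0.174, 1.557, 0.174]
contact_force: [1.4, 0.4, -1.2]
grip_width: 0.0076
```

Emit:
apply_moves --deltas '[{"rx": 0, "ry": 0, "rz": 0, "tx": 30, "ty": 0, "tz": 0, "jaw": 0}, {"rx": 0, "ry": 0, "rz": 0, "tx": 30, "ty": 0, "tz": 0, "jaw": 0}, {"rx": 0, "ry": 0, "rz": 0, "tx": 30, "ty": 0, "tz": 0, "jaw": 0}, {"rx": 0, "ry": 0, "rz": 0, "tx": 30, "ty": 0, "tz": 0, "jaw": 0}, {"rx": 0, "ry": 0, "rz": 0, "tx": 0, "ty": 0, "tz": 0, "jaw": 0}]'

```text
time_s: 11.47
ee_pos: [0.401, 0.0157, 0.2103]
tcp_rot: [-0.176, 1.572, 0.181]
contact_force: [-1.1, -0.6, -1.2]
grip_width: 0.0079
```

Emit:
apply_moves --deltas '[{"rx": 0, "ry": 0, "rz": 0, "tx": 0, "ty": 0, "tz": 0, "jaw": 0}, {"rx": 0, "ry": 0, "rz": 0, "tx": 0, "ty": 0, "tz": 0, "jaw": 0}]'

```text
time_s: 11.63
ee_pos: [0.4052, 0.0155, 0.2159]
tcp_rot: [-0.176, 1.562, 0.178]
contact_force: [0.1, 0.1, -1.1]
grip_width: 0.008
```

Run:
```python
from ym import *
w=cam("wrist"); i=bot.get_image("wrist"); cv2.imwrite("pics/w8.png",i[:,:,::-1])
s=bot.get_state(); r=rot(s["tcp_rot"]); p=s["ee_pos"]; print(p,s["contact_force"],s["grip_width"],r.round(4).tolist(),s["joints"].round(2))
for q in yblobs(i,0,0,640,330,20):
    P=onz(w,*q[1],.19,True); print(q,P[:2].round(4),"tool yz",((P-p)@r)[1:].round(4))
print("px tcp",proj(w,p,True),"foot",proj(w,p+r@[.086,0,0],True),"eye",proj(w,p+r@[.0252,0,0],True))
c=i[120:330,220:500,::-1]; cv2.imwrite("pics/w8c.png",cv2.resize(c,None,fx=2.85,fy=2.85,interpolation=cv2.INTER_CUBIC))
```

```text
[0.40558091 0.0152831  0.21631075] [ 0.2632677  -0.17750413 -0.93111497] 0.008088377318716842 [[0.0027, -0.2232, 0.9748], [0.0004, 0.9748, 0.2232], [-1.0, -0.0002, 0.0027]] [ 0.49  0.21 -0.7   2.14  0.18  0.85 -0.1 ]
(232, array([553.6,   7.8])) [0.4944 0.1957] tool yz [0.156  0.1268]
(379, array([402.1, 175.7])) [0.4312 0.0795] tool yz [0.0569 0.0392]
(295, array([478.1, 202.1])) [0.4728 0.0772] tool yz [0.0454 0.0793]
(412, array([351.6, 198.8])) [0.4106 0.0632] tool yz [0.0456 0.0156]
(154, array([598.3, 196.4])) [0.5508 0.1024] tool yz [0.0525 0.161 ]
(236, array([594.3, 227.6])) [0.5549 0.0844] tool yz [0.0341 0.1609]
px tcp (np.float64(318.0534919964434), np.float64(313.0285914933413)) foot (np.float64(318.2666035183644), np.float64(255.76051965670655)) eye (np.float64(318.13518814394956), np.float64(291.08523050801557))
```

View pics/w8c.png

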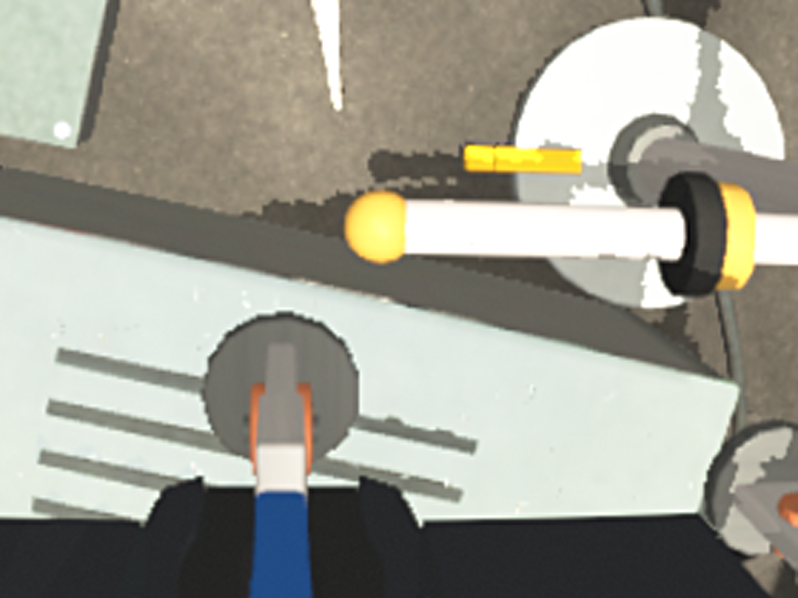

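The foot centre is at (318.6,256.1) against a predicted (318.3,255.8), so the hanger is straight. Bead and collar are at the same tool y (45.5 mm), so the branch is parallel to tool z. The rubber face is about 54 mm inward of the bead. I back off 5 mm and shift sideways onto the branch line.

Emit:
apply_moves --deltas '[{"rx": 0, "ry": 0, "rz": 0, "tx": 0, "ty": 0, "tz": -6, "jaw": 0}, {"rx": 0, "ry": 0, "rz": 0, "tx": 0, "ty": 10, "tz": 0, "jaw": 0}, {"rx": 0, "ry": 0, "rz": 0, "tx": 0, "ty": 12, "tz": 0, "jaw": 0}, {"rx": 0, "ry": 0, "rz": 0, "tx": 0, "ty": 12, "tz": 0, "jaw": 0}, {"rx": 0, "ry": 0, "rz": 0, "tx": 0, "ty": 11.5, "tz": 0, "jaw": 0}]'

```text
time_s: 12.1
ee_pos: [0.388, 0.0586, 0.2156]
tcp_rot: [-0.176, 1.562, 0.175]
contact_force: [-0.1, 0.1, -1.4]
grip_width: 0.0078
```

Emit:
apply_moves --deltas '[{"rx": 0, "ry": 0, "rz": 0, "tx": 0, "ty": 0, "tz": 0, "jaw": 0}, {"rx": 0, "ry": 0, "rz": 0, "tx": 0, "ty": 0, "tz": 0, "jaw": 0}, {"rx": 0, "ry": 0, "rz": 0, "tx": 0, "ty": 0, "tz": 0, "jaw": 0}, {"rx": 0, "ry": 0, "rz": 0, "tx": 0, "ty": 0, "tz": 0, "jaw": 0}]'

```text
time_s: 12.43
ee_pos: [0.3882, 0.0569, 0.2149]
tcp_rot: [-0.176, 1.563, 0.175]
contact_force: [-0.0, 0.2, -1.7]
grip_width: 0.0076
```

```bash
cat > st.py <<'E'
from ym import *
import sys
w=cam("wrist"); i=bot.get_image("wrist"); cv2.imwrite("pics/"+sys.argv[1]+".png",i[:,:,::-1])
s=bot.get_state(); r=rot(s["tcp_rot"]); p=s["ee_pos"]; print(p,s["contact_force"],"F tool",(s["contact_force"]@r).round(2),s["grip_width"],r.round(4).tolist(),s["joints"].round(2))
for q in yblobs(i,250,150,600,330,20):
    P=onz(w,*q[1],.19,True); print(q,P[:2].round(4),"tool yz",((P-p)@r)[1:].round(4))
print("tip-est tool xyz",((np.array([.4106,.0632,.19])-p)@r).round(4))
c=i[180:340,220:500,::-1]; cv2.imwrite("pics/"+sys.argv[1]+"c.png",cv2.resize(c,None,fx=2.85,fy=2.85,interpolation=cv2.INTER_CUBIC))
E
python3 st.py w9
```

```text
[0.38821166 0.05691512 0.21480228] [-0.32425466 -0.17346241 -0.61101885] F tool [ 0.61 -0.1  -0.35] 0.007655116025907755 [[0.0001, -0.2214, 0.9752], [-0.0003, 0.9752, 0.2214], [-1.0, -0.0003, 0.0001]] [ 0.42  0.2  -0.74  2.16  0.18  0.84 -0.21]
(355, array([407.7, 221.5])) [0.4224 0.1004] tool yz [0.0348 0.043 ]
(216, array([594. , 262.2])) [0.5461 0.1059] tool yz [0.0129 0.1648]
(311, array([482.9, 286.4])) [0.4732 0.0769] tool yz [0.0007 0.0873]
(349, array([365.9, 287.1])) [0.4112 0.0638] tool yz [0.0016 0.024 ]
(21, array([577.1, 326.1])) [0.5535 0.0645] tool yz [-0.0292  0.1628]
tip-est tool xyz [0.0248 0.0012 0.0232]
```

View pics/w9c.png

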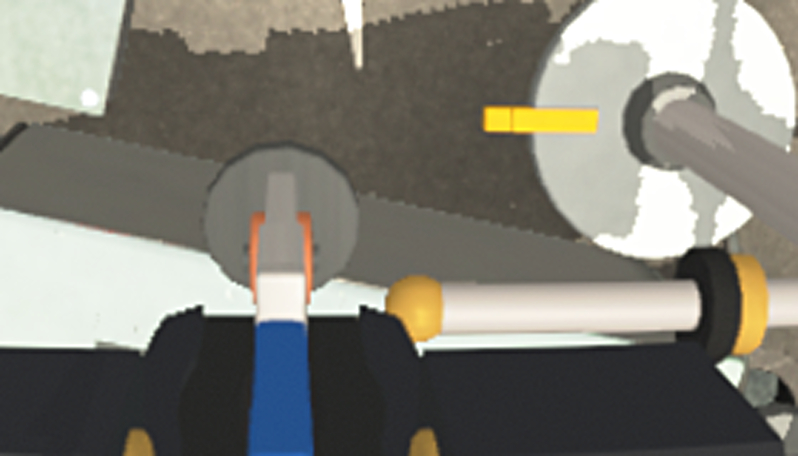

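The bead is at tool y +1.2 mm and z +23.5 mm, and the rod is parallel. I trim 1 mm and thread slowly.

Emit:
apply_moves --deltas '[{"rx": 0, "ry": 0, "rz": 0, "tx": 0, "ty": 1, "tz": 2, "jaw": 0}, {"rx": 0, "ry": 0, "rz": 0, "tx": 0, "ty": 0, "tz": 2, "jaw": 0}, {"rx": 0, "ry": 0, "rz": 0, "tx": 0, "ty": 0, "tz": 2, "jaw": 0}, {"rx": 0, "ry": 0, "rz": 0, "tx": 0, "ty": 0, "tz": 2, "jaw": 0}, {"rx": 0, "ry": 0, "rz": 0, "tx": 0, "ty": 0, "tz": 0, "jaw": 0}]'

```text
time_s: 12.9
ee_pos: [0.3962, 0.0604, 0.2147]
tcp_rot: [-0.176, 1.563, 0.176]
contact_force: [-0.5, 0.2, -0.5]
grip_width: 0.0079
```

```bash
python3 st.py w10
```

```text
[0.39587772 0.06039666 0.21466982] [-0.10638668 -0.69194935 -1.66246758] F tool [ 1.66 -0.65 -0.26] 0.007761367833209867 [[-0.0001, -0.2226, 0.9749], [0.0003, 0.9749, 0.2226], [-1.0, 0.0003, -0.0]] [ 0.41  0.21 -0.74  2.15  0.19  0.85 -0.22]
(360, array([399.1, 223.5])) [0.4264 0.1021] tool yz [0.0338 0.039 ]
(320, array([588. , 265.6])) [0.5497 0.1066] tool yz [0.0108 0.1603]
(296, array([468. , 288.1])) [0.4727 0.0779] tool yz [-0.      0.0788]
(141, array([348.3, 284.8])) [0.4102 0.0667] tool yz [0.003  0.0154]
(37, array([570.9, 328.3])) [0.5565 0.0661] tool yz [-0.0302  0.1579]
tip-est tool xyz [ 0.0247 -0.0006  0.015 ]
```

Emit:
apply_moves --deltas '[{"rx": 0, "ry": 0, "rz": 0, "tx": 0, "ty": 0, "tz": 3, "jaw": 0}, {"rx": 0, "ry": 0, "rz": 0, "tx": 0, "ty": 0, "tz": 3, "jaw": 0}, {"rx": 0, "ry": 0, "rz": 0, "tx": 0, "ty": 0, "tz": 3, "jaw": 0}, {"rx": 0, "ry": 0, "rz": 0, "tx": 0, "ty": 0, "tz": 3, "jaw": 0}, {"rx": 0, "ry": 0, "rz": 0, "tx": 0, "ty": 0, "tz": 0, "jaw": 0}]'

```text
time_s: 13.37
ee_pos: [0.4081, 0.0632, 0.2148]
tcp_rot: [-0.176, 1.563, 0.177]
contact_force: [-0.2, 0.7, -0.8]
grip_width: 0.0076
```

```bash
python3 st.py w11
```

```text
[0.40768725 0.06313997 0.21470619] [-0.7187326  -0.17856731 -2.07384338] F tool [ 2.07 -0.01 -0.74] 0.007314010895290815 [[0.0, -0.2227, 0.9749], [0.0003, 0.9749, 0.2227], [-1.0, 0.0003, 0.0001]] [ 0.39  0.24 -0.73  2.12  0.21  0.85 -0.24]
(368, array([386.5, 223.5])) [0.4324 0.1034] tool yz [0.0338 0.033 ]
(326, array([575.8, 265.7])) [0.5516 0.1073] tool yz [0.011  0.1502]
(287, array([445.5, 287. ])) [0.4718 0.0788] tool yz [0.001 0.066]
(34, array([329.4, 285.2])) [0.4131 0.0673] tool yz [0.0028 0.0062]
tip-est tool xyz [ 0.0247 -0.0006  0.0029]
```

Emit:
apply_moves --deltas '[{"rx": 0, "ry": 0, "rz": 0, "tx": 0, "ty": 0.4, "tz": 4, "jaw": 0}, {"rx": 0, "ry": 0, "rz": 0, "tx": 0, "ty": 0, "tz": 4, "jaw": 0}, {"rx": 0, "ry": 0, "rz": 0, "tx": 0, "ty": 0, "tz": 4, "jaw": 0}, {"rx": 0, "ry": 0, "rz": 0, "tx": 0, "ty": 0, "tz": 4, "jaw": 0}, {"rx": 0, "ry": 0, "rz": 0, "tx": 0, "ty": 0, "tz": 4, "jaw": 0}]'

```text
time_s: 13.83
ee_pos: [0.4273, 0.068, 0.2147]
tcp_rot: [-0.176, 1.564, 0.176]
contact_force: [-0.8, 0.6, -1.0]
grip_width: 0.0075
```

Emit:
apply_moves --deltas '[{"rx": 0, "ry": 0, "rz": 0, "tx": 0, "ty": 0, "tz": 5, "jaw": 0}, {"rx": 0, "ry": 0, "rz": 0, "tx": 0, "ty": 0, "tz": 5, "jaw": 0}, {"rx": 0, "ry": 0, "rz": 0, "tx": 0, "ty": 0, "tz": 5, "jaw": 0}, {"rx": 0, "ry": 0, "rz": 0, "tx": 0, "ty": 0, "tz": 3, "jaw": 0}, {"rx": 0, "ry": 0, "rz": 0, "tx": 0, "ty": 0, "tz": 0, "jaw": 0}]'

```text
time_s: 14.25
ee_pos: [0.445, 0.0721, 0.2147]
tcp_rot: [-0.176, 1.563, 0.177]
contact_force: [0.2, -0.0, -0.4]
grip_width: 0.0078
```

```bash
python3 st.py w12
```

```text
[0.44450195 0.07197957 0.21463294] [ 0.06412786 -0.31000535 -0.80842435] F tool [ 0.81 -0.32 -0.01] 0.0075911251791247174 [[-0.0002, -0.2227, 0.9749], [0.0003, 0.9749, 0.2227], [-1.0, 0.0003, -0.0002]] [ 0.35  0.31 -0.71  2.04  0.26  0.88 -0.28]
(387, array([347.6, 223.8])) [0.4513 0.1079] tool yz [0.0335 0.0146]
(339, array([534.3, 267.7])) [0.5583 0.1088] tool yz [0.0105 0.1192]
(329, array([370.2, 288.8])) [0.4703 0.0787] tool yz [0.0008 0.0267]
(103, array([252. , 291.4])) [0.4133 0.0641] tool yz [-0.0007 -0.0322]
tip-est tool xyz [ 0.0246 -0.001  -0.035 ]
```

View pics/w12c.png

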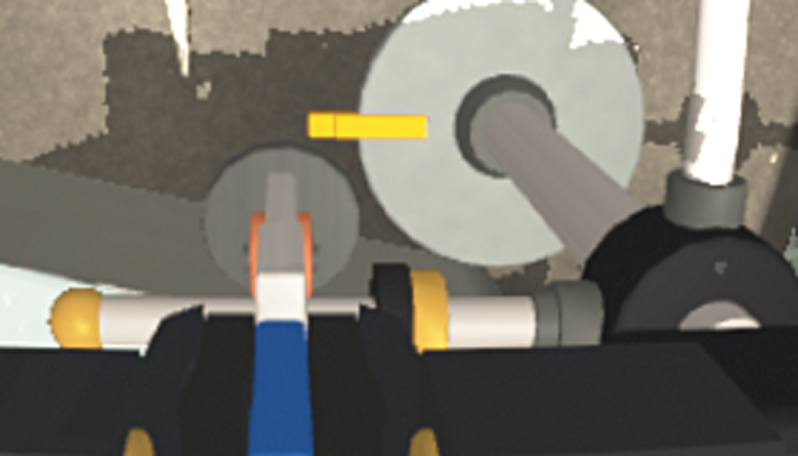

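The hanger is threaded on the rod, and the rubber face is about 13 mm ahead of its front. I approach gently.

Emit:
apply_moves --deltas '[{"rx": 0, "ry": 0, "rz": 0, "tx": 0, "ty": 0, "tz": 2.5, "jaw": 0}, {"rx": 0, "ry": 0, "rz": 0, "tx": 0, "ty": 0, "tz": 2.5, "jaw": 0}, {"rx": 0, "ry": 0, "rz": 0, "tx": 0, "ty": 0, "tz": 2, "jaw": 0}, {"rx": 0, "ry": 0, "rz": 0, "tx": 0, "ty": 0, "tz": 1, "jaw": 0}, {"rx": 0, "ry": 0, "rz": 0, "tx": 0, "ty": 0, "tz": 0, "jaw": 0}]'

```text
time_s: 14.72
ee_pos: [0.4523, 0.0737, 0.2147]
tcp_rot: [-0.176, 1.563, 0.176]
contact_force: [-0.2, 0.7, -0.7]
grip_width: 0.0075
```

Emit:
apply_moves --deltas '[{"rx": 0, "ry": 0, "rz": 0, "tx": 0, "ty": 0, "tz": 1, "jaw": 0}, {"rx": 0, "ry": 0, "rz": 0, "tx": 0, "ty": 0, "tz": 0, "jaw": 0}]'

```text
time_s: 14.88
ee_pos: [0.4532, 0.0738, 0.2147]
tcp_rot: [-0.176, 1.564, 0.176]
contact_force: [0.0, 0.2, -0.8]
grip_width: 0.0077
```

Emit:
apply_moves --deltas '[{"rx": 0, "ry": 0, "rz": 0, "tx": 0, "ty": 0, "tz": 1, "jaw": 0}, {"rx": 0, "ry": 0, "rz": 0, "tx": 0, "ty": 0, "tz": 0, "jaw": 0}]'

```text
time_s: 15.05
ee_pos: [0.4542, 0.0741, 0.2147]
tcp_rot: [-0.176, 1.563, 0.176]
contact_force: [-0.3, -0.1, -1.8]
grip_width: 0.0076
```

```bash
python3 st.py w13
```

```text
[0.45410784 0.0740475  0.21469875] [ 0.01393589 -0.18057224 -1.61090487] F tool [ 1.61 -0.18 -0.03] 0.0077913058386042755 [[0.0, -0.2226, 0.9749], [0.0, 0.9749, 0.2226], [-1.0, 0.0, 0.0]] [ 0.34  0.32 -0.7   2.01  0.27  0.89 -0.28]
(372, array([337.4, 223.5])) [0.4557 0.109 ] tool yz [0.0337 0.0094]
(336, array([523.2, 267.9])) [0.5601 0.1091] tool yz [0.0106 0.1111]
(159, array([350.9, 281.4])) [0.4691 0.0823] tool yz [0.0048 0.0164]
tip-est tool xyz [ 0.0247 -0.0009 -0.0448]
```

Emit:
apply_moves --deltas '[{"rx": 0, "ry": 0, "rz": 0, "tx": 0, "ty": 0, "tz": 1, "jaw": 0}, {"rx": 0, "ry": 0, "rz": 0, "tx": 0, "ty": 0, "tz": 0, "jaw": 0}]'

```text
time_s: 15.27
ee_pos: [0.4552, 0.0743, 0.2147]
tcp_rot: [-0.176, 1.563, 0.176]
contact_force: [-0.5, 1.3, -1.1]
grip_width: 0.0077
```

Emit:
apply_moves --deltas '[{"rx": 0, "ry": 0, "rz": 0, "tx": 0, "ty": 0, "tz": 0.7, "jaw": 0}, {"rx": 0, "ry": 0, "rz": 0, "tx": 0, "ty": 0, "tz": 0, "jaw": 0}]'

```text
time_s: 15.43
ee_pos: [0.4558, 0.0744, 0.2147]
tcp_rot: [-0.176, 1.564, 0.176]
contact_force: [0.0, 0.4, -2.4]
grip_width: 0.0076
```

Emit:
apply_moves --deltas '[{"rx": 0, "ry": 0, "rz": 0, "tx": 0, "ty": 0, "tz": 0.5, "jaw": 0}, {"rx": 0, "ry": 0, "rz": 0, "tx": 0, "ty": 0, "tz": 0, "jaw": 0}]'

```text
time_s: 15.6
ee_pos: [0.4563, 0.0746, 0.2147]
tcp_rot: [-0.176, 1.564, 0.176]
contact_force: [-0.7, 0.3, -1.2]
grip_width: 0.0076
```

Emit:
apply_moves --deltas '[{"rx": 0, "ry": 0, "rz": 0, "tx": 0, "ty": 0, "tz": 0.5, "jaw": 0}, {"rx": 0, "ry": 0, "rz": 0, "tx": 0, "ty": 0, "tz": 0, "jaw": 0}]'

```text
time_s: 15.77
ee_pos: [0.4567, 0.0746, 0.2147]
tcp_rot: [-0.176, 1.564, 0.176]
contact_force: [-0.4, -0.0, -2.1]
grip_width: 0.0073
```

Emit:
apply_moves --deltas '[{"rx": 0, "ry": 0, "rz": 0, "tx": 0, "ty": 0, "tz": 0.5, "jaw": 0}, {"rx": 0, "ry": 0, "rz": 0, "tx": 0, "ty": 0, "tz": 0, "jaw": 0}]'

```text
time_s: 15.93
ee_pos: [0.457, 0.0747, 0.2146]
tcp_rot: [-0.176, 1.564, 0.176]
contact_force: [-1.6, 0.2, -1.2]
grip_width: 0.0076
```

Emit:
apply_moves --deltas '[{"rx": 0, "ry": 0, "rz": 0, "tx": 0, "ty": 0, "tz": 0.5, "jaw": 0}, {"rx": 0, "ry": 0, "rz": 0, "tx": 0, "ty": 0, "tz": 0, "jaw": 0}]'

```text
time_s: 16.1
ee_pos: [0.4573, 0.0748, 0.2146]
tcp_rot: [-0.176, 1.565, 0.176]
contact_force: [-1.9, -0.2, -1.0]
grip_width: 0.0076
```

Contact has begun: the advance per step has dropped and the force is rising.

Emit:
apply_moves --deltas '[{"rx": 0, "ry": 0, "rz": 0, "tx": 0, "ty": 0, "tz": 0.5, "jaw": 0}, {"rx": 0, "ry": 0, "rz": 0, "tx": 0, "ty": 0, "tz": 0, "jaw": 0}]'

```text
time_s: 16.27
ee_pos: [0.4576, 0.0748, 0.2145]
tcp_rot: [-0.176, 1.565, 0.176]
contact_force: [-3.2, 0.3, -0.5]
grip_width: 0.0078
```

Emit:
apply_moves --deltas '[{"rx": 0, "ry": 0, "rz": 0, "tx": 0, "ty": 0, "tz": 0.5, "jaw": 0}, {"rx": 0, "ry": 0, "rz": 0, "tx": 0, "ty": 0, "tz": 0, "jaw": 0}]'

```text
time_s: 16.43
ee_pos: [0.458, 0.0749, 0.2145]
tcp_rot: [-0.176, 1.565, 0.176]
contact_force: [-4.0, -0.6, 0.2]
grip_width: 0.008
```

Emit:
apply_moves --deltas '[{"rx": 0, "ry": 0, "rz": 0, "tx": 0, "ty": 0, "tz": 0.5, "jaw": 0}, {"rx": 0, "ry": 0, "rz": 0, "tx": 0, "ty": 0, "tz": 0, "jaw": 0}, {"rx": 0, "ry": 0, "rz": 0, "tx": 0, "ty": 0, "tz": 0, "jaw": 0}, {"rx": 0, "ry": 0, "rz": 0, "tx": 0, "ty": 0, "tz": 0, "jaw": 0}]'

```text
time_s: 16.77
ee_pos: [0.4584, 0.075, 0.2145]
tcp_rot: [-0.177, 1.565, 0.176]
contact_force: [-5.0, -0.8, 0.4]
grip_width: 0.0076
```

Emit:
apply_moves --deltas '[{"rx": 0, "ry": 0, "rz": 0, "tx": 0, "ty": 0, "tz": 0, "jaw": 0}, {"rx": 0, "ry": 0, "rz": 0, "tx": 0, "ty": 0, "tz": 0, "jaw": 0}, {"rx": 0, "ry": 0, "rz": 0, "tx": 0, "ty": 0, "tz": 0, "jaw": 0}, {"rx": 0, "ry": 0, "rz": 0, "tx": 0, "ty": 0, "tz": 0, "jaw": 0}, {"rx": 0, "ry": 0, "rz": 0, "tx": 0, "ty": 0, "tz": 0, "jaw": 0}]'

```text
time_s: 17.18
ee_pos: [0.4584, 0.075, 0.2144]
tcp_rot: [-0.177, 1.565, 0.176]
contact_force: [-5.1, -1.9, 0.8]
grip_width: 0.0078
```

Emit:
apply_moves --deltas '[{"rx": 0, "ry": 0, "rz": 0, "tx": 0, "ty": 0, "tz": 0, "jaw": 0}, {"rx": 0, "ry": 0, "rz": 0, "tx": 0, "ty": 0, "tz": 0, "jaw": 0}, {"rx": 0, "ry": 0, "rz": 0, "tx": 0, "ty": 0, "tz": 0, "jaw": 0}, {"rx": 0, "ry": 0, "rz": 0, "tx": 0, "ty": 0, "tz": 0, "jaw": 0}, {"rx": 0, "ry": 0, "rz": 0, "tx": 0, "ty": 0, "tz": 0, "jaw": 0}]'

```text
time_s: 17.6
ee_pos: [0.4584, 0.075, 0.2145]
tcp_rot: [-0.177, 1.565, 0.176]
contact_force: [-5.3, -1.0, 1.2]
grip_width: 0.0074
```

```bash
python3 st.py w14
```

```text
[0.45840314 0.07499152 0.21447063] [-5.6579704  -1.1229613   0.79819399] F tool [-0.79  0.16 -5.77] 0.00806492143721609 [[-0.0016, -0.2226, 0.9749], [-0.0006, 0.9749, 0.2226], [-1.0, -0.0002, -0.0017]] [ 0.33  0.33 -0.7   2.    0.27  0.9  -0.29]
(371, array([333.3, 223.5])) [0.458  0.1095] tool yz [0.0337 0.0073]
(342, array([518.2, 268.3])) [0.5607 0.1092] tool yz [0.0106 0.1074]
(137, array([343.1, 282. ])) [0.4695 0.0822] tool yz [0.0046 0.0125]
(34, array([597.4, 280.2])) [0.6242 0.1143] tool yz [0.0015 0.1704]
tip-est tool xyz [ 0.0246 -0.0008 -0.0492]
```

Held 1.1 s at about 5–5.8 N. I back off 4 mm, set the hanger onto the rod, release and rise.

Emit:
apply_moves --deltas '[{"rx": 0, "ry": 0, "rz": 0, "tx": 0, "ty": 0, "tz": -2, "jaw": 0}, {"rx": 0, "ry": 0, "rz": 0, "tx": 0, "ty": 0, "tz": -2.5, "jaw": 0}, {"rx": 0, "ry": 0, "rz": 0, "tx": 2, "ty": 0, "tz": 0, "jaw": 0}, {"rx": 0, "ry": 0, "rz": 0, "tx": 2, "ty": 0, "tz": 0, "jaw": 0}, {"rx": 0, "ry": 0, "rz": 0, "tx": 0, "ty": 0, "tz": 0, "jaw": 0}]'

```text
time_s: 18.07
ee_pos: [0.4552, 0.0743, 0.2105]
tcp_rot: [-0.176, 1.563, 0.176]
contact_force: [0.3, 0.5, -1.3]
grip_width: 0.0077
```

Emit:
apply_moves --deltas '[{"rx": 0, "ry": 0, "rz": 0, "tx": 0.5, "ty": 0, "tz": 0, "jaw": 0}, {"rx": 0, "ry": 0, "rz": 0, "tx": 0, "ty": 0, "tz": 0, "jaw": 0}]'

```text
time_s: 18.23
ee_pos: [0.455, 0.0743, 0.2102]
tcp_rot: [-0.176, 1.563, 0.176]
contact_force: [0.4, 0.2, -1.7]
grip_width: 0.0079
```

Emit:
apply_moves --deltas '[{"rx": 0, "ry": 0, "rz": 0, "tx": 0.5, "ty": 0, "tz": 0, "jaw": 0}, {"rx": 0, "ry": 0, "rz": 0, "tx": 0, "ty": 0, "tz": 0, "jaw": 0}]'

```text
time_s: 18.4
ee_pos: [0.4549, 0.0742, 0.2097]
tcp_rot: [-0.176, 1.563, 0.176]
contact_force: [0.7, 0.7, -1.2]
grip_width: 0.0076
```

Emit:
apply_moves --deltas '[{"rx": 0, "ry": 0, "rz": 0, "tx": 0.5, "ty": 0, "tz": 0, "jaw": 0}, {"rx": 0, "ry": 0, "rz": 0, "tx": 0, "ty": 0, "tz": 0, "jaw": 0}]'

```text
time_s: 18.57
ee_pos: [0.4549, 0.0743, 0.2095]
tcp_rot: [-0.176, 1.563, 0.176]
contact_force: [-1.1, 0.6, 2.1]
grip_width: 0.0078
```

Emit:
apply_moves --deltas '[{"rx": 0, "ry": 0, "rz": 0, "tx": 0, "ty": 0, "tz": 0, "jaw": 0.12}, {"rx": 0, "ry": 0, "rz": 0, "tx": 0, "ty": 0, "tz": 0, "jaw": 0.2}, {"rx": 0, "ry": 0, "rz": 0, "tx": 0, "ty": 0, "tz": 0, "jaw": 0.2}, {"rx": 0, "ry": 0, "rz": 0, "tx": 0, "ty": 0, "tz": 0, "jaw": 0.2}]'

```text
time_s: 18.9
ee_pos: [0.4547, 0.0742, 0.2092]
tcp_rot: [-0.176, 1.564, 0.176]
contact_force: [0.1, 0.3, 0.8]
grip_width: 0.0178
```

```bash
python3 st.py w15
```

```text
[0.45473526 0.07418348 0.20917603] [0.01214107 0.22165999 0.53582351] F tool [-0.54  0.21  0.06] 0.01797252131550999 [[-0.0, -0.2226, 0.9749], [0.0, 0.9749, 0.2226], [-1.0, 0.0, -0.0]] [ 0.33  0.33 -0.7   2.02  0.28  0.88 -0.29]
(401, array([337.4, 224.8])) [0.4559 0.1096] tool yz [0.0342 0.009 ]
(359, array([526.3, 270.8])) [0.5593 0.1092] tool yz [0.0108 0.1098]
(141, array([350.4, 283.8])) [0.4687 0.0832] tool yz [0.0057 0.0157]
tip-est tool xyz [ 0.0192 -0.0009 -0.0455]
```

View pics/w15c.png

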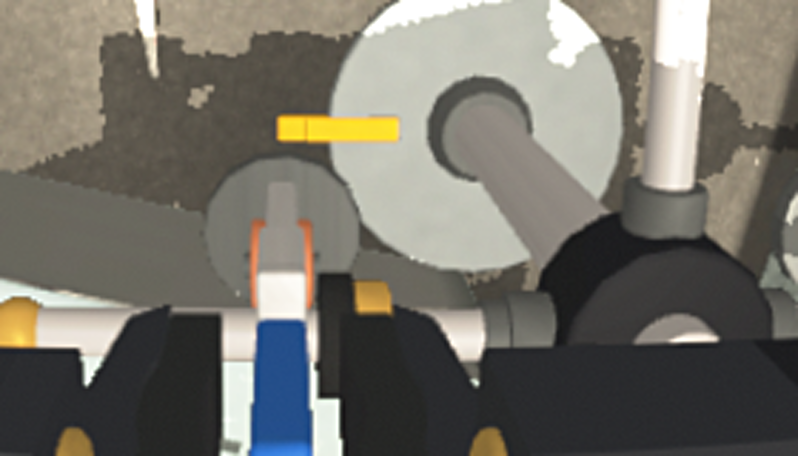

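The jaws are open and clear of the tab on both sides, and the hanger hangs on the rod just short of the rubber. I rise straight up and check.

Emit:
apply_moves --deltas '[{"rx": 0, "ry": 0, "rz": 0, "tx": -8, "ty": 0, "tz": 0, "jaw": 0.2}, {"rx": 0, "ry": 0, "rz": 0, "tx": -15, "ty": 0, "tz": 0, "jaw": 0.2}, {"rx": 0, "ry": 0, "rz": 0, "tx": -20, "ty": 0, "tz": 0, "jaw": 0.2}, {"rx": 0, "ry": 0, "rz": 0, "tx": -30, "ty": 0, "tz": 0, "jaw": 0.2}, {"rx": 0, "ry": 0, "rz": 0, "tx": -30, "ty": 0, "tz": 0, "jaw": 0.2}]'

```text
time_s: 19.37
ee_pos: [0.4541, 0.0743, 0.3135]
tcp_rot: [-0.176, 1.565, 0.177]
contact_force: [1.7, -0.1, 0.3]
grip_width: 0.0176
```

Emit:
apply_moves --deltas '[{"rx": 0, "ry": 0, "rz": 0, "tx": -30, "ty": -30, "tz": 0, "jaw": 0.2}, {"rx": 0, "ry": 0, "rz": 0, "tx": -30, "ty": -30, "tz": 0, "jaw": 0.2}, {"rx": 0, "ry": 0, "rz": 0, "tx": 0, "ty": 0, "tz": 0, "jaw": 0.2}, {"rx": 0, "ry": 0, "rz": 0, "tx": 0, "ty": 0, "tz": 0, "jaw": 0.2}]'

```text
time_s: 19.7
ee_pos: [0.4688, 0.0156, 0.3728]
tcp_rot: [-0.174, 1.561, 0.173]
contact_force: [-0.7, 0.4, 0.1]
grip_width: 0.0178
```

Run:
```python
from ym import *
w=cam("wrist"); i=bot.get_image("wrist"); s=bot.get_state(); print(s["ee_pos"],s["contact_force"],s["time_s"])
for q in yblobs(i,150,0,640,330,20): print(q,onz(w,*q[1],.19,True)[:2].round(4))
j=bot.get_image("scene")
o=np.zeros((600,800,3),np.uint8); o[:270,:420]=cv2.resize(i[80:350,220:640,::-1],(420,270)); o[:390,425:800]=cv2.resize(j[90:220,300:425,::-1],(375,390),interpolation=cv2.INTER_CUBIC)
t=bot.get_image("top"); o[300:600,:420]=cv2.resize(t[150:300,190:400,::-1],(420,300))
cv2.imwrite("pics/f1.png",o)
```

```text
[0.46777693 0.0168491  0.3714393 ] [-0.08478282 -0.32697368 -0.79510189] 19.75
(86, array([390.3,  38.5])) [0.4947 0.1958]
(100, array([333.9, 157.8])) [0.47   0.0769]
(99, array([264. , 158.9])) [0.4101 0.0629]
(26, array([448.7, 154.9])) [0.5714 0.1058]
(103, array([384.4, 161.9])) [0.5145 0.0839]
(66, array([501.8, 166.3])) [0.628  0.1112]
(89, array([384.6, 278.8])) [ 0.543 -0.022]
```

The viewer limit is reached, so I check the hanger numerically by triangulating its blue tab.

Run:
```python
from h import *
S=bot.get_state()
for k in range(2):
    w=cam("wrist"); i=bot.get_image("wrist"); q=cam("scene"); j=bot.get_image("scene")
    E=np.array([.4547,.0742,0])
    def blue(im,c,rad):
        u,v=int(c[0]),int(c[1]); h=cv2.cvtColor(im[v-rad:v+rad,u-rad:u+rad],cv2.COLOR_RGB2HSV); m=cv2.inRange(h,(95,110,70),(125,255,255))
        p=cv2.findNonZero(m); return None if p is None else (len(p),p.reshape(-1,2).mean(0)+[u-rad,v-rad])
    a=blue(i,proj(w,E+[0,0,.235],True),22); b=blue(j,proj(q,E+[0,0,.223]),14)
    print("wrist",a,"exp top/bot",proj(w,E+[0,0,.244],True),proj(w,E+[0,0,.2],True)); print("scene",b,"exp",proj(q,E+[0,0,.223]))
    print(tri(ray(w,*a[1],True),ray(q,*b[1])))
print(S["contact_force"],np.abs(S["joint_velocities"]).max())
t=bot.get_image("top"); t0=cv2.imread("pics/top0.png")[:,:,::-1]
for n,(u,v) in dict(white=(214,192),blue=(243,187),puck=(252,277)).items(): print(n,np.abs(t[v-12:v+12,u-12:u+12].astype(int)-t0[v-12:v+12,u-12:u+12]).mean())
```

```text
wrist (40, array([320.2  , 160.475])) exp top/bot (np.float64(319.03359517447325), np.float64(162.94019864405766)) (np.float64(319.0085299381518), np.float64(160.79322535432118))
scene (56, array([404.07142857, 136.53571429])) exp (np.float64(403.4947987929419), np.float64(137.90315142038975))
(array([0.45449478, 0.07524408, 0.22736577]), np.float64(0.0017721346860086514))
wrist (39, array([320.12820513, 160.64102564])) exp top/bot (np.float64(319.0308621269958), np.float64(162.95591762435896)) (np.float64(319.0193611499884), np.float64(160.80724705531975))
scene (57, array([404.05263158, 136.40350877])) exp (np.float64(403.4947987929419), np.float64(137.90315142038975))
(array([0.45453377, 0.07515538, 0.22760211]), np.float64(0.001615541833622252))
[ 0.19471031 -0.70775596 -0.44906188] 0.008076631646614587
white 8.07638888888889
blue 12.338541666666666
puck 9.54513888888889
```

The tab is at (0.4545, 0.0752, 0.227), within 4 mm of expected and unmoved between two looks. The branch is at 192.5° and the robot is free, so I hand in.

```bash
python3 -c "
from cell import bot
print(bot.close_job())"
```

```text
the job is handed in; nothing more can be done
None
```

I turned the tree by its bar about 51° and hung the hanger on the empty branch. I handed the job in at about 20 s; no verdict was reported.

**What I did**
- **Pressing:** I threaded the hanger over the bead without measurable contact force, then pressed it on the stop at about 5 to 5.8 N for a little over 1 s.
- **Release:** I backed off about 3.5 mm, set the eye down on the rod, released it and rose clear.

**Last checks**
- **Branch angle:** the beads put the branch at 192.5°, and the pointer measured 193.1–193.6°, so they differ by about 0.02 rad.
- **Hanger:** I triangulated the tab twice, at (0.4545, 0.075, 0.227). That is within about 4 mm of expected in height, at rest, and about 45 mm inward of the bead.
- **Robot:** it was free, with a contact force under 1 N.

**What was not confirmed**
- **Final picture:** the viewer refused it because the 12-picture limit was reached, so the final check is by numbers only.
- **Vials and puck:** I checked them only by comparing top-camera pixels. The differences were small (8 to 12 grey levels), and I never moved near them.

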